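# Run the size slide home and clamp the board

## Robot

A 6-joint arm with a two-finger parallel gripper is mounted at the origin on a cart in front of the work surface, level with it; the furniture and walls round the work are solid. World frame = base frame: x ahead of the robot, y to its left, z up, the work surface at z = 0. Lengths are in m, angles in rad, forces in N, time in s.
With the tool pointing down it reaches from about 0.35 to 0.85 m from the base axis. Payload 8.1 kg.
Tool frame: the origin (TCP) lies between the finger pads; the fingertips stand 14 mm ahead of it and the grasp point (between the pads) lies 5 mm behind it; z points along the fingers, y is the direction in which the jaws open and shut (so a half turn about z gives the same grasp; the last joint's range is limited). The gripper opens to 93 mm and grips with 3 to 60 N. Pads are 15 mm wide; open, the fingers measure 128 mm over their backs; the gripper's body (75 mm by 188 mm) begins 65 mm behind the grasp point.
Start: joints at [-1.379, 0.13, 1.488, -0, 1.523, -0.085], TCP at [0.164, -0.577, 0.193] pointing down, gripper open.
Joint ranges: [-2.96, 2.96], [-0.89, 2.26], [0.02, 2.5], [-1.34, 4.48], [0, 2.73], [-2.66, 2.66]. Speed limits (rad/s): [2.39, 2.39, 2.79, 3.14, 3.14, 3.14].

## Interface

Orientations are given as a rotation vector (axis times angle).
In Python, from plant import robot gives the robot as it stands.
- The arm moves only by the tool step_arm, never from a script. Its argument "targets" is a list of rows, each an object of numbers: "tx", "ty", "tz": the shift along the tool's x, y, z in mm; "ax", "ay", "az": the turn, a rotation vector about the tool's x, y, z in rad; "grip": the closure in counts, from 0 (fully open) to 255 (shut). In form: [{"tx": .., "ty": .., "tz": .., "ax": .., "ay": .., "az": .., "grip": ..}, ...]. A call has 1 to 20 rows; each row shifts and turns the commanded pose from where the row before left it, along the tool's axes as they then stand; what a row does not reach is not made up. A row lasts 1/10 s, in which the tool goes at most 50 mm and 8.59 degrees, less where a joint would pass 70% of its speed; a pose out of reach is approached as far as the arm can. A call with a gripper value outside its range is refused whole. The fingers move at their own pace and stop on an object; "squeeze" is the grip in N (left out, the last holds). Time passes only in rows, so rows that do not move let the fingers close. It gives the time, the measured TCP pose, the force and the opening at its end, in the units of the state.
- robot.read_state(): the state, without advancing time (a new reading comes with each control period).
- robot.read_camera(name): name is "side" or "top"; returns a dict with "frame" (400x640x3 uint8, blue, green, red), "fx", "fy", "cx", "cy" (pixels), "k1" (the pictures are not rectified: a ray, as slopes to the right and down, at radius r is drawn at 1 + k1 r^2 times it, then the intrinsics apply), "R" (3x3) and "t" (3): a world point X has camera coordinates R X + t. Camera axes: x right, y down, z forward; pixel columns grow to the right and rows downward; lengths in m; the calibration is good to about 2 mm. A picture is of the moment at which its call begins. There is no depth.
- robot.close_job(): hands the job in, once; it reports no verdict.
The state is a dict: "t": time; "q": joint angles; "dq": joint speeds; "joint_torque": joint torques, N m; "tool_pos": TCP position; "orientation": TCP orientation; "force": force on the tool from outside, world axes, zero at the start; "wrist_torque": the same for the moment, N m; "opening": finger opening in m.
Only numpy, scipy, OpenCV 4.12 (cv2) and the standard library are available. Lean on these libraries where they do the work, as an engineer would, in place of code of your own. Each camera call takes 0.05 s, during which the arm holds its last target.

## Task

In the wooden clamping fixture on the bench, push the size slide along its channel so that it drives the offcut board into the hood until the board sits firmly home against the sprung end stop inside; you cannot see where the stop is set, so feel for it, and do not force the stop. Then turn the T-handle on top of the hood clockwise until you feel the clamp tighten on the board, and let go, leaving the board clamped there with its end stop still pressed. Leave the other things on the bench alone.

Things in the scene. Friction and masses are not known exactly. Their poses are not given: they have to be found in the camera images.
- fixture: fixed wooden clamping fixture, 100 mm wide (its x), 380 mm long (its y); origin on the bench. A channel 60 mm wide runs along its y at x = 0, floor 12 mm above the bench, side rails up to 26 mm. The size slide stands in the channel at the -y end and is pushed towards +y, into the board, which goes into the hood at the +y end. A lamp shade hangs above the bench, beyond it to the right
- hood_mouth (a point): middle of the hood's opening at channel floor, axes as the fixture's (at fixture y = 40 mm). The hood covers the channel from here 125 mm on to +y: 84 mm wide, top 58 mm above the bench, inside height 30 mm. The sprung end stop is hidden inside: its face lies anywhere from 55 to 95 mm past the mouth, differently each time
- push_face (a point): centre of the flat -y face of the size slide's upright grip, 58 mm above the bench; axes as the fixture's. The grip is a dark wood plate 76 mm wide (x), 12 mm thick, top 84 mm above the bench. Its carriage is 80 mm long, top 32 mm above the bench; it reaches 44 mm behind (-y of) this face and 36 mm ahead, where its end meets the board
- size_slide (a joint): travel of the size slide along the fixture's +y, m; 0 = pulled right back, limit 0.165, which is past where the board stops. It is stiff: about 3 N keep it moving slowly (0.3 N more for each 10 mm/s), and it stays where it is left
- stop_plunger (a joint): how far the sprung end stop in the hood is pressed in, m; 0 = untouched; spring 1.5 N per mm. Firmly home: pressed in 2 mm or more, by a push of about 8 to 14 N in all (4 to 6 N of it move slide and board); more than 10 mm is forcing it. When the push is let go the stiff slide holds about 2 mm of it
- t_bar (a point): centre of the T-handle's cross bar, on the vertical screw axis (fixture x = 0, y = 70 mm), 103.5 mm above the bench; its x axis lies along the bar and turns with it. Bar: steel, 10 mm thick, 89 mm long over its ball ends, on a 10 mm stem 38 mm above the hood's bush. It does not rise or fall. Grasp across the bar from above
- clamp_handle (a joint): turn of the T-handle, rad: 0 = open, growing clockwise seen from above, limit 2.0; starts at 0.1 to 0.6. The bar lies along the fixture's x at 0. It turns freely at 0.25 N m or less; once the pad meets the board (near 1.0) the torque rises by 0.5 to 1 N m per rad; tight is about 0.5 N m. Let go, it springs back a little and stays
- clamp_pad: steel pressure pad, 28 mm across, under the hood's roof on the screw axis, mostly out of sight; origin at the centre of its underside, 36 mm above the bench at handle 0, going down 8 mm per rad of handle until it meets the board's top (28 mm above the bench). Clamped: it presses on the board with 15 N or more
- work_board: plain loose wooden offcut board lying in the channel, 55 (x) x 130 (y, along the channel) x 16 mm high; origin at the centre of its underside. It starts 5 mm or more ahead of the slide, its far end under or near the hood
- sanding_block: bystander: wooden sanding block, 42 x 85 x 28 mm, on the bench beyond the fixture; origin at the underside
- rosewood_bar: bystander: dark wood bar, 16 x 118 x 15 mm, on the bench beyond the fixture; origin at the underside
- shellac_jar: bystander: amber jar, 60 mm across, 84 mm high; origin at the underside
- round_tin: bystander: round tin with push lid, 67 mm across, 22 mm high; origin at the underside

How it is judged:
By the outcome, as a careful person would: the job done as asked, in the order asked, and still so for the second after the job is handed in, with the robot touching nothing.
It also fails if it takes over 67 s, if anything falls off the work surface, if the arm or the gripper's body presses on something with over 40 N, if the wrist force passes 120 N, or if a joint passes its speed limit or range.

## Working session

There is one attempt and no reset: what is moved stays moved. The work goes in short steps, Python scripts to look and compute and a tool call to move; the robot and the scene stay as the last step left them, time stands still between calls to the robot, and variables do not carry over. Pictures are saved under pics/ and viewed, and the job is handed in when it is done.

Besides the shell and the picture viewer there is one more tool, called after ">>>" as a command line: name --argument value ..., lists and objects as JSON in quotes. step_arm: Moves the arm, as the interface text tells. Its arguments: {"type":"object","properties":{"targets":{"type":"array"},"squeeze":{"type":"number"}},"required":["targets"]}

```bash
mkdir -p pics; ls
python3 - <<'E'
from plant import robot
import cv2,json,numpy as np
for n in("side","top"):
    c=robot.read_camera(n); cv2.imwrite(f"pics/{n}0.png",c["frame"])
    print(n,{k:(np.round(v,4).tolist() if not np.isscalar(v) else v) for k,v in c.items() if k!="frame"})
print(robot.read_state())
E
```

```text
pics
side {'fx': 378.7367334091303, 'fy': 378.7367334091303, 'cx': 320.3803692813208, 'cy': 202.859180387125, 'k1': 0.008800622266739158, 'R': [[-0.6486, -0.7611, 0.0016], [-0.6432, 0.547, -0.5359], [0.407, -0.3486, -0.8443]], 't': [0.4342, 0.3962, 1.0899]}
top {'fx': 425.9196985035513, 'fy': 425.9196985035513, 'cx': 323.5079269017143, 'cy': 197.95281100384761, 'k1': -0.004766402421401952, 'R': [[0.0015, -0.9997, -0.0232], [-0.9908, 0.0017, -0.1354], [0.1354, 0.0232, -0.9905]], 't': [0.0829, 0.5849, 1.1268]}
{'t': 0.1, 'q': array([-1.37940651e+00,  1.31107341e-01,  1.48916554e+00, -6.42954998e-07,
        1.52299429e+00, -8.53908173e-02]), 'dq': array([-0.00066423, -0.00323114, -0.00186145, -0.00069262, -0.00092599,
       -0.00018298]), 'joint_torque': array([-3.99477794e-04, -5.61341536e+01, -4.93095767e+01,  7.67460745e-02,
        2.90790852e-02, -8.36423624e-05]), 'tool_pos': array([ 0.1638768 , -0.57661011,  0.19228208]), 'orientation': array([-3.10990078e+00, -4.33148944e-01,  1.40273489e-04]), 'force': array([-0.70559487,  0.87199809, -0.01598451]), 'wrist_torque': array([0.02366339, 0.00216775, 0.01126028]), 'opening': 0.09297435132959898}
```

View pics/side0.png

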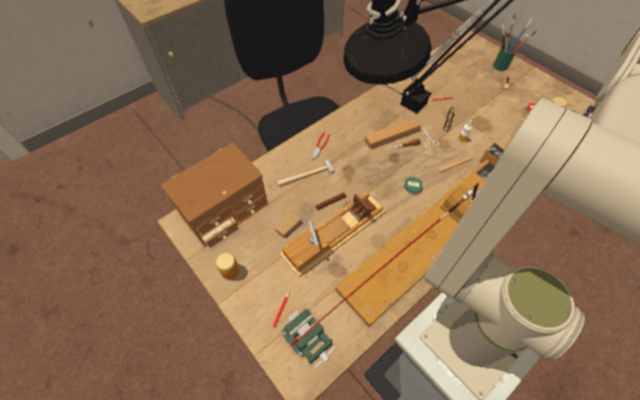

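View pics/top0.png

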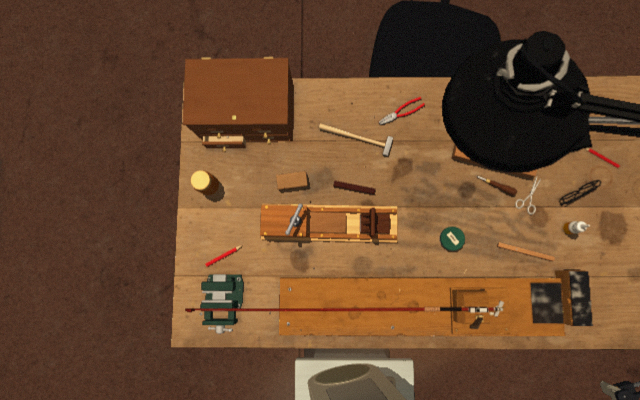

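Run:
```python
import cv2
a=cv2.imread("pics/top0.png")[185:265,240:420]; cv2.imwrite("pics/tz.png",cv2.resize(a,None,fx=4.4,fy=4.4,interpolation=cv2.INTER_CUBIC))
a=cv2.imread("pics/side0.png")[180:290,260:410]; cv2.imwrite("pics/sz.png",cv2.resize(a,None,fx=5,fy=5,interpolation=cv2.INTER_CUBIC))
```

```text
(no output)
```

View pics/tz.png

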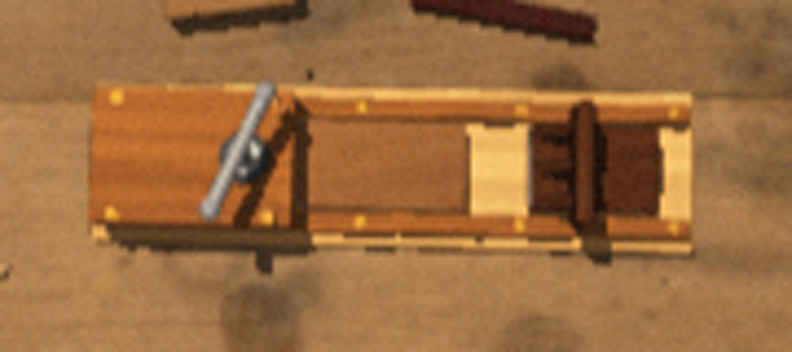

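View pics/sz.png

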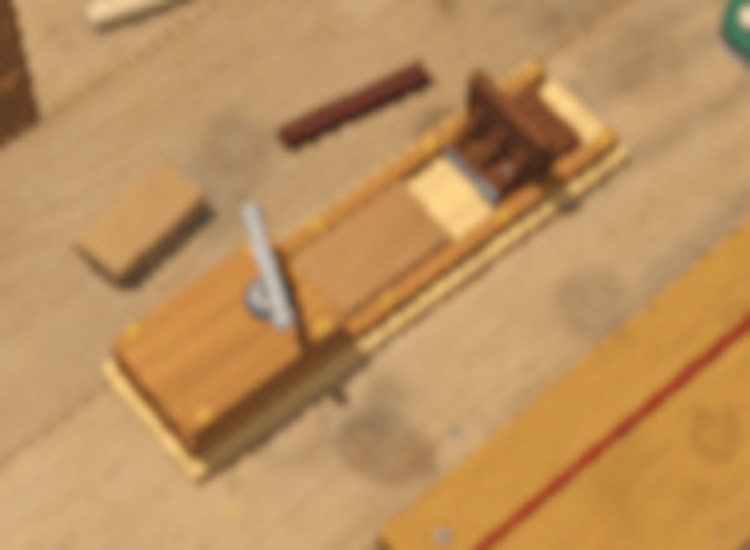

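```bash
cat > h.py <<'E'
import numpy as np,cv2
from plant import robot
def proj(c,X):
    X=np.atleast_2d(X);k=np.array([[c["fx"],0,c["cx"]],[0,c["fy"],c["cy"]],[0,0,1.]])
    return cv2.projectPoints(X.astype(float),cv2.Rodrigues(np.array(c["R"]))[0],np.array(c["t"],float),k,np.array([c["k1"],0,0,0.]))[0][:,0]
def fx2w(p,F):
    F=np.atleast_2d(F).astype(float);c,s=np.cos(p[2]),np.sin(p[2])
    return np.c_[p[0]+c*F[:,0]-s*F[:,1],p[1]+s*F[:,0]+c*F[:,1],F[:,2]]
E
cat > fit.py <<'E'
from h import *
from scipy.optimize import least_squares
ct,cs=robot.read_camera("top"),robot.read_camera("side")
T=lambda u,v:(240+u/4.4,185+v/4.4)
S=lambda u,v:(260+u/5,180+v/5)
def model(p):
    g=p[3];th=p[4]  # grip -y face fixture y, bar handle
    h=[[.042,.165,.058],[-.042,.165,.058],[-.042,.04,.058],[.042,.04,.058]]
    gr=[[.038,g+.006,.084],[-.038,g+.006,.084]]
    L=.0445-.004
    b=[[L*np.cos(th),.07-L*np.sin(th),.1035],[-L*np.cos(th),.07+L*np.sin(th),.1035]]
    P=fx2w(p,h+gr+b)
    return P
obT=np.array([T(95,88),T(95,222),T(292,228),T(294,92),T(583,103),T(585,220),T(266,90),T(209,211)])
obS=np.array([S(112,345),S(197,440),S(355,325),(np.nan,)*2,S(478,75),S(550,155),S(249,210),S(285,320)])
def res(p):
    P=model(p);r=np.r_[(proj(ct,P)-obT).ravel(),(proj(cs,P)-obS).ravel()]
    return r[~np.isnan(r)]
best=min((least_squares(res,[.45,.1,0,-.15,t0],loss='soft_l1') for t0 in(.3,-.3)),key=lambda s:s.cost)
p=best.x;print(p,best.cost)
print(np.round(np.c_[proj(ct,model(p))-obT,proj(cs,model(p))-obS],1))
a=cv2.imread("pics/top0.png");
W=fx2w(p,[[.05,-.19,0],[.05,.19,0],[-.05,.19,0],[-.05,-.19,0],[0,.04,.012],[0,p[3],.058],[0,.07,.1035]]);print(np.round(W,4))
for n,c in(("top",ct),("side",cs)):
    a=c["frame"].copy();a=cv2.resize(a,None,fx=4,fy=4,interpolation=cv2.INTER_CUBIC)
    for q in np.r_[proj(c,W),proj(c,model(p))]: cv2.circle(a,tuple(int(v) for v in q*4+1.5),3,(0,255,0),-1)
    u=proj(c,W).mean(0)*4;x0,y0=int(u[0])-400,int(u[1])-280
    cv2.imwrite(f"pics/fit_{n}.png",a[max(y0,0):y0+560,max(x0,0):x0+800])
E
python3 fit.py
```

```text
[ 0.51715278  0.08641391 -0.02473694 -0.13903601  0.39560826] 10.603390339652204
[[-0.2  0.1 -0.9 -1.4]
 [-1.6  0.8 -1.7 -0.8]
 [ 0.2  0.7 -1.6 -1.2]
 [ 0.8  0.3  nan  nan]
 [ 0.3 -0.3 -1.4 -1.1]
 [-0.5  2.2 -0.1 -1.9]
 [ 0.5  0.4  0.1  0. ]
 [ 0.3  1.5  0.1  0.6]]
[[ 0.5624 -0.1048  0.    ]
 [ 0.5718  0.2751  0.    ]
 [ 0.4719  0.2776  0.    ]
 [ 0.4625 -0.1023  0.    ]
 [ 0.5181  0.1264  0.012 ]
 [ 0.5137 -0.0526  0.058 ]
 [ 0.5189  0.1564  0.1035]]
```

View pics/fit_top.png

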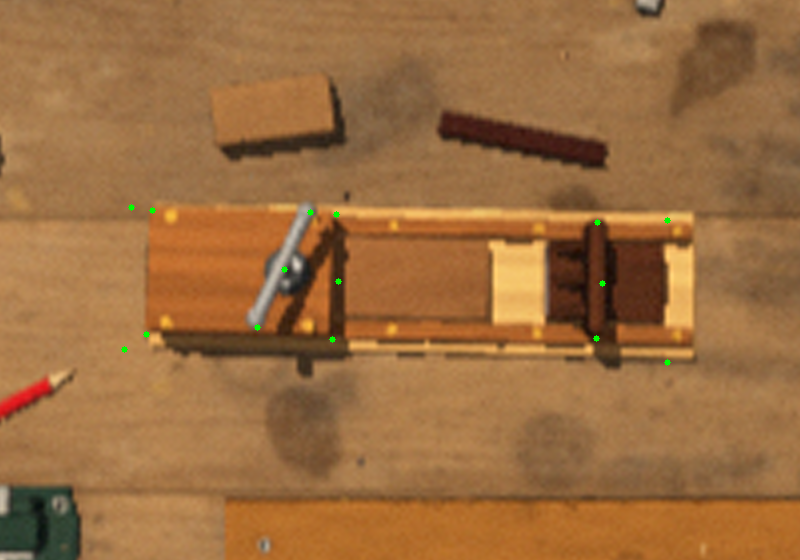

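View pics/fit_side.png

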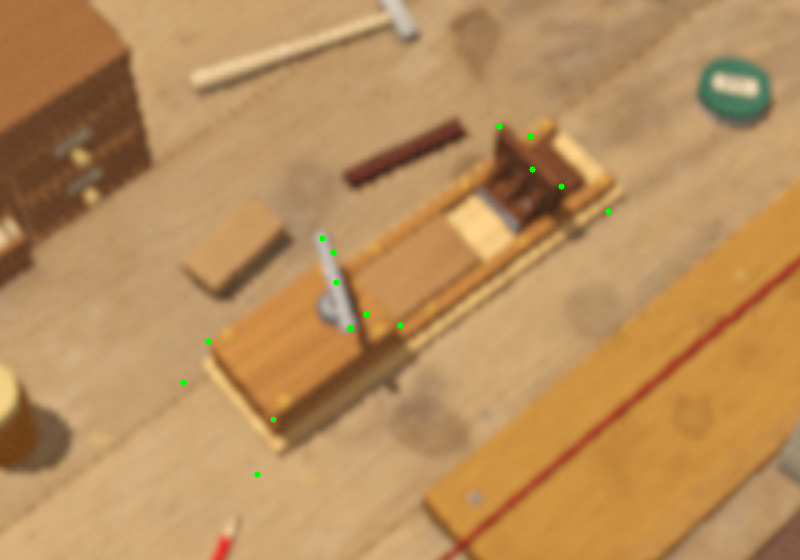

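```bash
cat >> h.py <<'E'
from scipy.spatial.transform import Rotation as Ro
P=np.array([0.5172,0.0864,-0.0247])
def st():
    s=robot.read_state();R=Ro.from_rotvec(s["orientation"]).as_matrix()
    print("t",round(s["t"],2),"pos",np.round(s["tool_pos"],4),"yaw",round(np.arctan2(R[1,0],R[0,0]),3),"tilt",np.round(R[:2,2],4),"q",np.round(s["q"],2),"F",np.round(s["force"],2),"M",np.round(s["wrist_torque"],2),"open",round(s["opening"],4))
    d=s["tool_pos"]-fx2w(P,[[0,0,0]])[0];c,n=np.cos(P[2]),np.sin(P[2]);print("fixture xyz mm",np.round(1e3*np.array([c*d[0]+n*d[1],-n*d[0]+c*d[1],d[2]]),1))
    return s,R
def to(F,yaw=None):
    s,R=st();W=fx2w(P,[F])[0];print("world",W,"tool shift mm",np.round(R.T@(W-s["tool_pos"])*1e3,1))
    if yaw is not None: # small tilt-correcting turn
        Rd=np.array([[np.cos(yaw),np.sin(yaw),0],[np.sin(yaw),-np.cos(yaw),0],[0,0,-1]]);print("turn",np.round(Ro.from_matrix(R.T@Rd).as_rotvec(),3))
E
python3 -c "
from h import *
to([0,-.174,.19],1.546)"
```

```text
t 0.2 pos [ 0.1639 -0.5768  0.1926] yaw 0.277 tilt [-0.0002  0.0011] q [-1.38  0.13  1.49 -0.    1.52 -0.09] F [ 0.65 -0.29 -0.05] M [ 0.01 -0.    0.  ] open 0.093
fixture xyz mm [-336.8 -671.7  192.6]
world [ 0.51290264 -0.08754692  0.19      ] tool shift mm [ 469.4 -375.2    3. ]
turn [-1.000e-03 -1.000e-03 -1.269e+00]
```

>>> step_arm --targets '[{"az":-0.127,"grip":255},{"az":-0.127,"grip":255},{"az":-0.127,"grip":255},{"az":-0.127,"grip":255},{"az":-0.127,"grip":255},{"az":-0.127,"grip":255},{"az":-0.127,"grip":255},{"az":-0.127,"grip":255},{"az":-0.127,"grip":255},{"az":-0.127,"grip":255}]' --squeeze 20

```text
schema error: expected keys tx, ty, tz, ax, ay, az, grip
```

```bash
python3 -c "
from h import *
to([0,-.174,.19],1.546)"
```

```text
t 0.2 pos [ 0.1639 -0.5768  0.1926] yaw 0.277 tilt [-0.0002  0.0011] q [-1.38  0.13  1.49 -0.    1.52 -0.09] F [ 0.65 -0.29 -0.05] M [ 0.01 -0.    0.  ] open 0.093
fixture xyz mm [-336.8 -671.7  192.6]
world [ 0.51290264 -0.08754692  0.19      ] tool shift mm [ 469.4 -375.2    3. ]
turn [-1.000e-03 -1.000e-03 -1.269e+00]
```

>>> step_arm --targets '[{"tx":31.3,"ty":-25,"tz":0,"ax":0,"ay":0,"az":0,"grip":255},{"tx":31.3,"ty":-25,"tz":0,"ax":0,"ay":0,"az":0,"grip":255},{"tx":31.3,"ty":-25,"tz":0,"ax":0,"ay":0,"az":0,"grip":255},{"tx":31.3,"ty":-25,"tz":0,"ax":0,"ay":0,"az":0,"grip":255},{"tx":31.3,"ty":-25,"tz":0,"ax":0,"ay":0,"az":0,"grip":255},{"tx":31.3,"ty":-25,"tz":0,"ax":0,"ay":0,"az":0,"grip":255},{"tx":31.3,"ty":-25,"tz":0,"ax":0,"ay":0,"az":0,"grip":255},{"tx":31.3,"ty":-25,"tz":0,"ax":0,"ay":0,"az":0,"grip":255},{"tx":31.3,"ty":-25,"tz":0,"ax":0,"ay":0,"az":0,"grip":255},{"tx":31.3,"ty":-25,"tz":0,"ax":0,"ay":0,"az":0,"grip":255},{"tx":31.3,"ty":-25,"tz":0,"ax":0,"ay":0,"az":0,"grip":255},{"tx":31.3,"ty":-25,"tz":0,"ax":0,"ay":0,"az":0,"grip":255},{"tx":31.3,"ty":-25,"tz":0,"ax":0,"ay":0,"az":0,"grip":255},{"tx":31.3,"ty":-25,"tz":0,"ax":0,"ay":0,"az":0,"grip":255},{"tx":31.3,"ty":-25,"tz":0,"ax":0,"ay":0,"az":0,"grip":255}]' --squeeze 20

```text
t: 1.7
tool_pos: [0.5138, -0.0866, 0.1932]
orientation: [3.111, 0.434, 0.0]
force: [0.9, -0.6, -0.0]
opening: 0.0005
```

>>> step_arm --targets '[{"tx":0,"ty":0,"tz":0,"ax":0,"ay":0,"az":-0.127,"grip":255},{"tx":0,"ty":0,"tz":0,"ax":0,"ay":0,"az":-0.127,"grip":255},{"tx":0,"ty":0,"tz":0,"ax":0,"ay":0,"az":-0.127,"grip":255},{"tx":0,"ty":0,"tz":0,"ax":0,"ay":0,"az":-0.127,"grip":255},{"tx":0,"ty":0,"tz":0,"ax":0,"ay":0,"az":-0.127,"grip":255},{"tx":0,"ty":0,"tz":0,"ax":0,"ay":0,"az":-0.127,"grip":255},{"tx":0,"ty":0,"tz":0,"ax":0,"ay":0,"az":-0.127,"grip":255},{"tx":0,"ty":0,"tz":0,"ax":0,"ay":0,"az":-0.127,"grip":255},{"tx":0,"ty":0,"tz":0,"ax":0,"ay":0,"az":-0.127,"grip":255},{"tx":0,"ty":0,"tz":0,"ax":0,"ay":0,"az":-0.127,"grip":255},{"tx":0,"ty":0,"tz":0,"ax":0,"ay":0,"az":0,"grip":255}]'

```text
t: 2.8
tool_pos: [0.513, -0.0881, 0.193]
orientation: [-2.245, -2.197, 0.0]
force: [0.6, 0.5, 0.6]
opening: 0.0002
```

```bash
python3 -c "
from h import *
to([0,-.174,.058],1.546)"
```

```text
t 2.8 pos [ 0.513  -0.0881  0.193 ] yaw 1.549 tilt [-0.0004  0.0001] q [-0.27 -0.09  1.71  0.    1.52 -0.25] F [0.63 0.51 0.64] M [-0.04 -0.04  0.02] open 0.0002
fixture xyz mm [ 1.000e-01 -1.745e+02  1.930e+02]
world [ 0.51290264 -0.08754692  0.058     ] tool shift mm [  0.5  -0.  135. ]
turn [-0.    -0.     0.003]
```

>>> step_arm --targets '[{"tx":0,"ty":0,"tz":30,"ax":0,"ay":0,"az":0,"grip":255},{"tx":0,"ty":0,"tz":30,"ax":0,"ay":0,"az":0,"grip":255},{"tx":0,"ty":0,"tz":20,"ax":0,"ay":0,"az":0,"grip":255},{"tx":0,"ty":0,"tz":0,"ax":0,"ay":0,"az":0,"grip":255}]'

```text
t: 3.2
tool_pos: [0.5104, -0.0874, 0.1096]
orientation: [-2.248, -2.187, 0.005]
force: [0.1, 0.4, 0.0]
opening: 0.0003
```

```bash
cat > pic.py <<'E'
import sys
from h import *
def pic(cam,name,u,v,w=160,h=112,f=5):
    a=robot.read_camera(cam)["frame"];x0=max(0,u-w//2);y0=max(0,v-h//2)
    cv2.imwrite(f"pics/{name}.png",cv2.resize(a[y0:y0+h,x0:x0+w],None,fx=f,fy=f,interpolation=cv2.INTER_CUBIC))
pic(sys.argv[1],sys.argv[2],int(sys.argv[3]),int(sys.argv[4]))
E
python3 pic.py side s1 350 220; python3 pic.py top t1 340 220
```

```text
(no output)
```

View pics/s1.png

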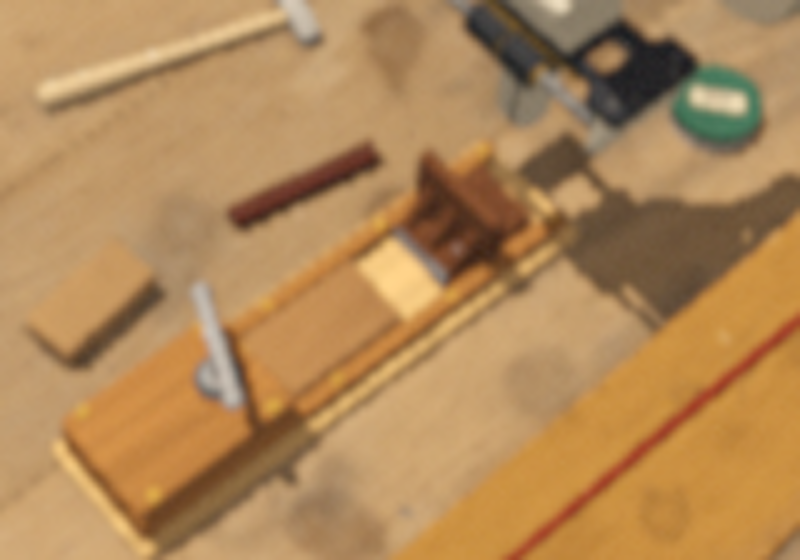

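View pics/t1.png

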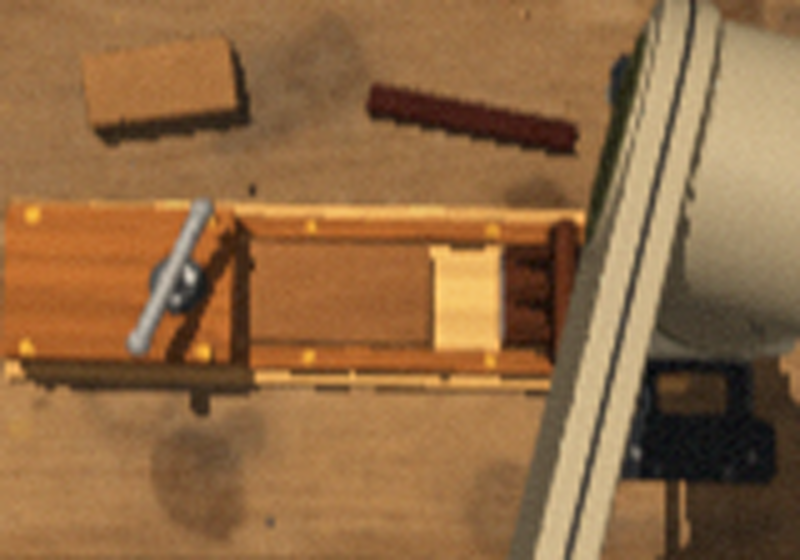

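```bash
python3 -c "
from h import *
c=robot.read_camera('side');s,R=st();p=s['tool_pos']
q=proj(c,[p,p+R[:,2]*.014]);print(q,(q-[270,164])*5)"
```

```text
t 3.35 pos [ 0.5138 -0.0883  0.1146] yaw 1.545 tilt [ 0.0014 -0.0004] q [-0.27 -0.03  1.8   0.    1.37 -0.24] F [-0.66  0.27  0.54] M [-0.   -0.06  0.02] open 0.0004
fixture xyz mm [   1.  -174.7  114.6]
[[372.09505676 189.35278683]
 [371.59371563 191.75929712]] [[510.47528381 126.76393414]
 [507.96857816 138.7964856 ]]
```

>>> step_arm --targets '[{"tx":0,"ty":0,"tz":20,"ax":0,"ay":0,"az":0,"grip":255},{"tx":0,"ty":0,"tz":20,"ax":0,"ay":0,"az":0,"grip":255},{"tx":0,"ty":0,"tz":14,"ax":0,"ay":0,"az":0,"grip":255},{"tx":0,"ty":0,"tz":0,"ax":0,"ay":0,"az":0,"grip":255},{"tx":0,"ty":0,"tz":0,"ax":0,"ay":0,"az":0,"grip":255}]'

```text
t: 3.85
tool_pos: [0.5137, -0.0882, 0.0602]
orientation: [2.248, 2.194, 0.001]
force: [0.5, 1.0, 0.6]
opening: 0.0004
```

```bash
python3 -c "
from h import *
st()"; python3 pic.py side s2 350 200
```

```text
t 3.85 pos [ 0.5137 -0.0882  0.0602] yaw 1.546 tilt [ 0.0008 -0.0001] q [-0.27  0.02  1.85  0.    1.27 -0.24] F [0.47 0.98 0.65] M [-0.03 -0.05  0.03] open 0.0004
fixture xyz mm [   0.8 -174.7   60.2]
```

View pics/s2.png

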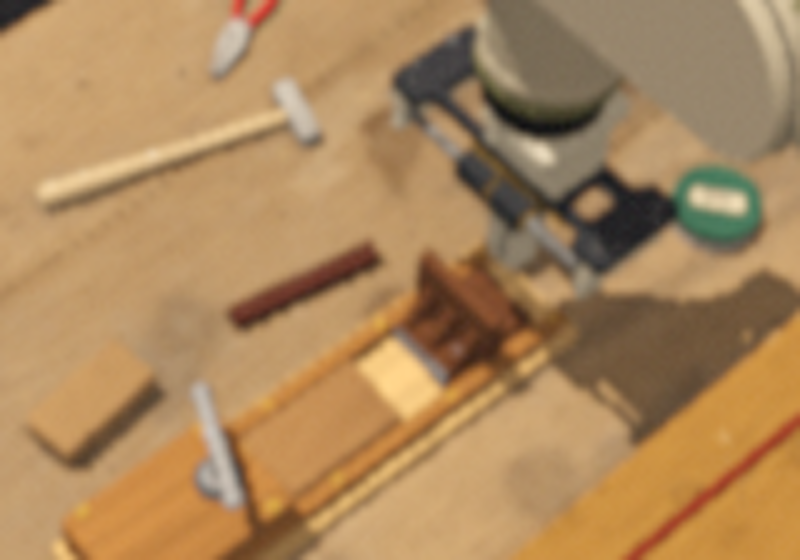

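>>> step_arm --targets '[{"tx":5,"ty":0,"tz":0,"ax":0,"ay":0,"az":0,"grip":255},{"tx":5,"ty":0,"tz":0,"ax":0,"ay":0,"az":0,"grip":255},{"tx":5,"ty":0,"tz":0,"ax":0,"ay":0,"az":0,"grip":255},{"tx":3,"ty":0,"tz":0,"ax":0,"ay":0,"az":0,"grip":255},{"tx":3,"ty":0,"tz":0,"ax":0,"ay":0,"az":0,"grip":255},{"tx":3,"ty":0,"tz":0,"ax":0,"ay":0,"az":0,"grip":255},{"tx":3,"ty":0,"tz":0,"ax":0,"ay":0,"az":0,"grip":255},{"tx":3,"ty":0,"tz":0,"ax":0,"ay":0,"az":0,"grip":255}]'

```text
t: 4.7
tool_pos: [0.5138, -0.0579, 0.0592]
orientation: [-2.248, -2.195, 0.0]
force: [-0.9, 0.2, -0.4]
opening: 0.0004
```

>>> step_arm --targets '[{"tx":3,"ty":0,"tz":0,"ax":0,"ay":0,"az":0,"grip":255},{"tx":3,"ty":0,"tz":0,"ax":0,"ay":0,"az":0,"grip":255},{"tx":3,"ty":0,"tz":0,"ax":0,"ay":0,"az":0,"grip":255},{"tx":3,"ty":0,"tz":0,"ax":0,"ay":0,"az":0,"grip":255},{"tx":3,"ty":0,"tz":0,"ax":0,"ay":0,"az":0,"grip":255}]'

```text
t: 5.2
tool_pos: [0.5142, -0.0429, 0.0593]
orientation: [2.248, 2.195, 0.0]
force: [0.5, -0.1, -1.0]
opening: 0.0007
```

```bash
python3 -c "
from h import *
st()"; python3 pic.py side s3 350 200
```

```text
t 5.2 pos [ 0.5142 -0.0429  0.0593] yaw 1.547 tilt [ 0. -0.] q [-0.18  0.01  1.86 -0.    1.27 -0.16] F [ 0.53 -0.09 -1.04] M [-0.04 -0.08  0.03] open 0.0007
fixture xyz mm [   0.2 -129.3   59.3]
```

View pics/s3.png

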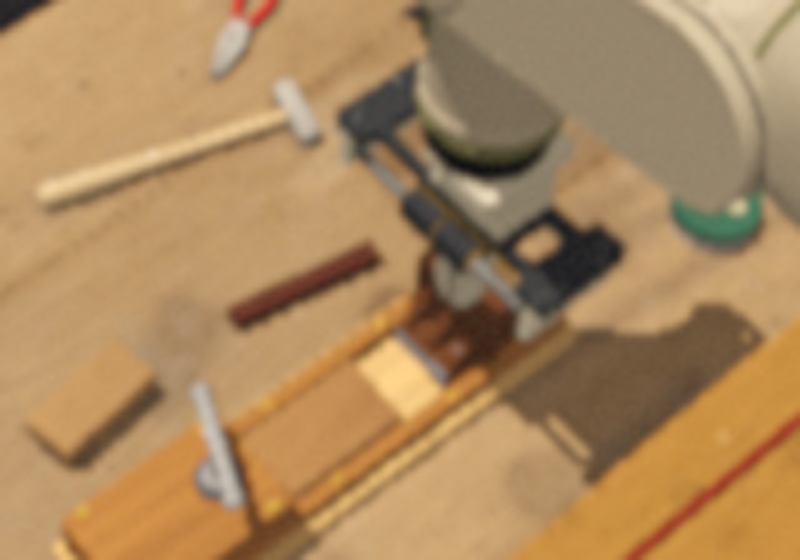

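Run:
```python
from h import *
for cam in("side","top"):
    c=robot.read_camera(cam);s=robot.read_state();p=s['tool_pos'];R=Ro.from_rotvec(s["orientation"]).as_matrix()
    q=proj(c,[p,p+R[:,2]*.014]);print(cam,q)
    u,v=q[0].astype(int);x0,y0=u-50,v-35;print(x0,y0,(q-[x0,y0])*8)
    cv2.imwrite(f"pics/z4_{cam}.png",cv2.resize(c["frame"][y0:y0+70,x0:x0+100],None,fx=8,fy=8,interpolation=cv2.INTER_CUBIC))
```

```text
side [[360.32909144 205.96105857]
 [359.95188824 208.15978101]]
310 170 [[402.63273151 287.68846856]
 [399.61510594 305.2782481 ]]
top [[370.43909909 223.17552356]
 [369.99379361 223.57295477]]
320 188 [[403.51279275 281.40418846]
 [399.95034884 284.5836382 ]]
```

View pics/z4_side.png

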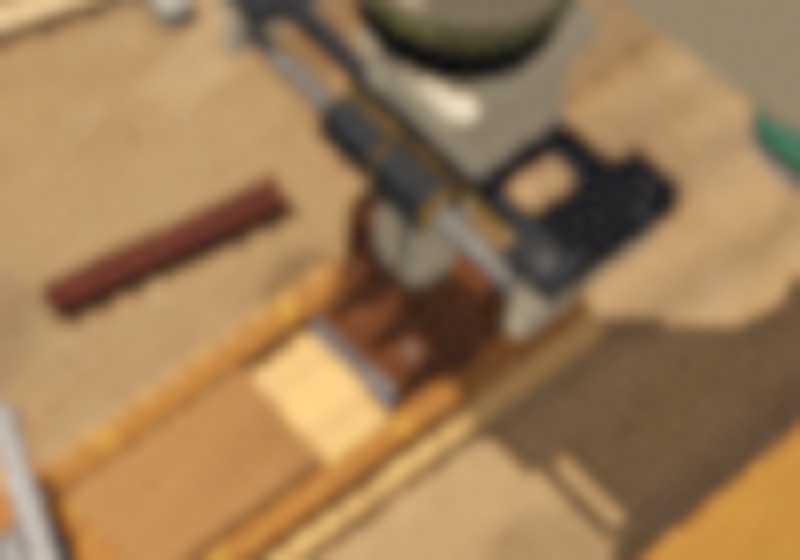

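View pics/z4_top.png

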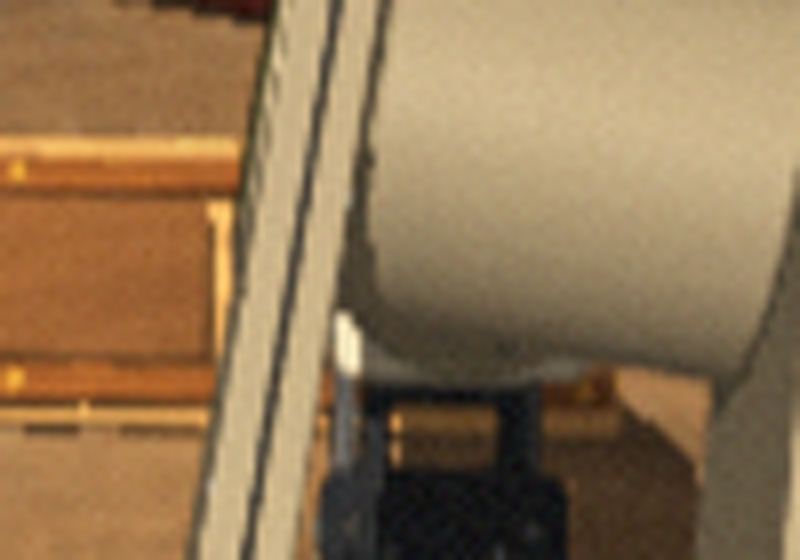

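Run:
```python
from h import *
c=robot.read_camera("side")
def box(x,y,z): return np.array([[a,b,d] for a in x for b in y for d in z])
E=[(i,j) for i in range(8) for j in range(i) if bin(i^j).count("1")==1]
def draw(im,x0,y0,f,Q,col):
    q=((proj(c,Q)-[x0,y0]+.5)*f)
    for i,j in E: cv2.line(im,tuple(q[i].astype(int)),tuple(q[j].astype(int)),col,1)
x0,y0,f=310,170,8
g=-.139
for n,a in(("a",cv2.imread("pics/side0.png")),("b",c["frame"])):
    im=cv2.resize(a[y0:y0+70,x0:x0+100],None,fx=f,fy=f,interpolation=cv2.INTER_CUBIC)
    draw(im,x0,y0,f,fx2w(P,box((-.038,.038),(g,g+.012),(.032,.084))),(0,255,0))
    draw(im,x0,y0,f,fx2w(P,box((-.03,.03),(g-.044,g+.036),(.031,.032))),(255,255,0))
    if n=="b": draw(im,x0,y0,f,fx2w(P,box((-.018,.018),(-.129-.0075,-.129+.0075),(.045,.075))),(0,0,255))
    cv2.imwrite(f"pics/ov_{n}.png",im)
```

```text
(no output)
```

View pics/ov_a.png

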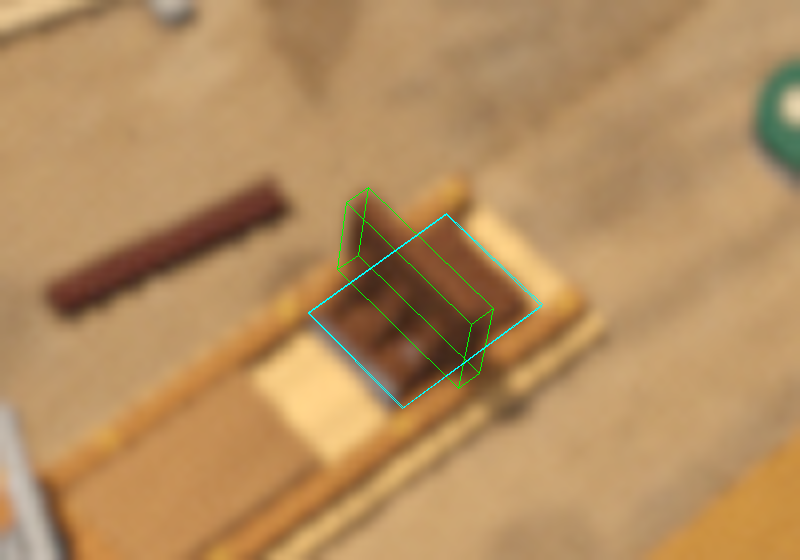

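View pics/ov_b.png

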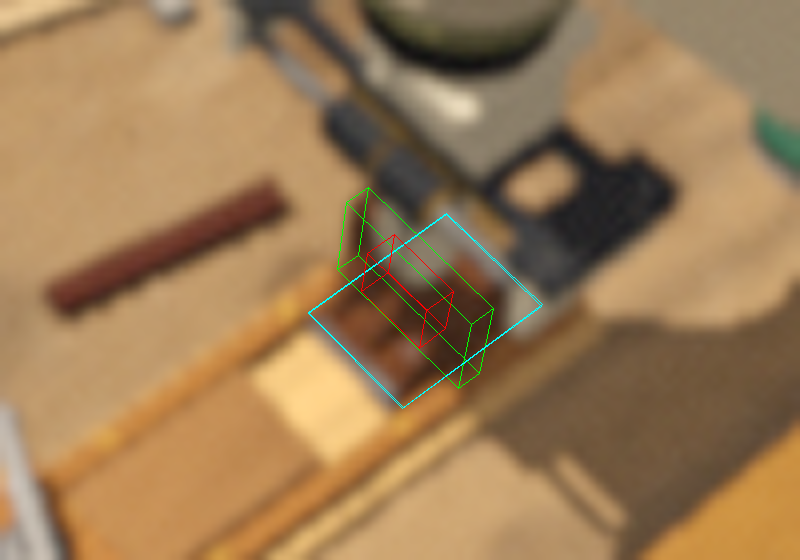

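>>> step_arm --targets '[{"tx":3,"ty":0,"tz":0,"ax":0,"ay":0,"az":0,"grip":255},{"tx":3,"ty":0,"tz":0,"ax":0,"ay":0,"az":0,"grip":255},{"tx":3,"ty":0,"tz":0,"ax":0,"ay":0,"az":0,"grip":255}]'

```text
t: 5.7
tool_pos: [0.5144, -0.0339, 0.0592]
orientation: [-2.248, -2.194, -0.0]
force: [-0.5, -0.6, 0.7]
opening: 0.0002
```

```bash
cat > z.py <<'E'
import sys
from h import *
st()
c=robot.read_camera("side");x0,y0=310,170
cv2.imwrite(f"pics/{sys.argv[1]}.png",cv2.resize(c["frame"][y0:y0+70,x0:x0+100],None,fx=8,fy=8,interpolation=cv2.INTER_CUBIC))
E
python3 z.py z5
```

```text
t 5.7 pos [ 0.5144 -0.0339  0.0592] yaw 1.547 tilt [-0.      0.0001] q [-0.17  0.01  1.87  0.    1.27 -0.14] F [-0.45 -0.61  0.69] M [-0.03 -0.07  0.05] open 0.0002
fixture xyz mm [   0.2 -120.3   59.2]
```

View pics/z5.png

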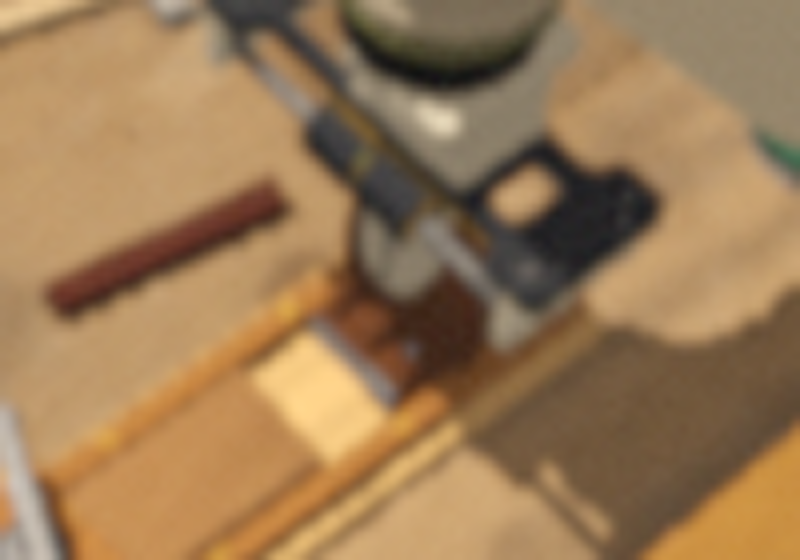

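```bash
python3 - <<'E'
from h import *
c=robot.read_camera("side")
for z in(.045,.06,.085,.13): print(z,(proj(c,[[.5144,-.0339,z],[.5144-.018,-.0339,z],[.5144+.018,-.0339,z]])-[310,170])*8)
E
python3 - <<'E'
import sys;sys.argv=["","z6"]
from h import *
c=robot.read_camera("side")
a=c["frame"][110:240,290:430];cv2.imwrite("pics/z6.png",cv2.resize(a,None,fx=5,fy=4.6,interpolation=cv2.INTER_LANCZOS4))
E
```

```text
0.045 [[384.04034044 316.92633629]
 [413.74034275 344.95636204]
 [354.68229935 289.21832158]]
0.06 [[387.12280092 298.14507319]
 [417.14080156 326.34814623]
 [357.45383247 270.26912958]]
0.085 [[392.40073909 265.98992809]
 [422.96413189 294.48434549]
 [362.19866164 237.83142935]]
0.13 [[402.37025517 205.26244065]
 [433.96694137 234.29011637]
 [371.15869363 176.58736095]]
```

View pics/z6.png

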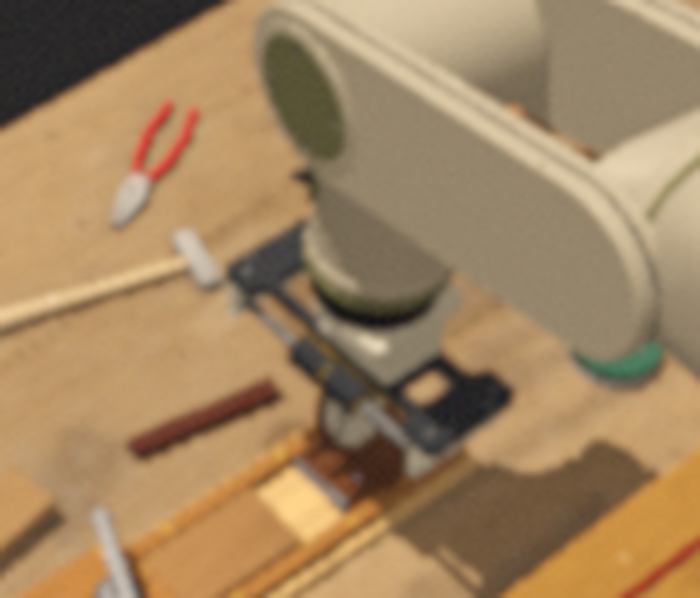

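Run:
```python
from h import *
c=robot.read_camera("side")
a=cv2.imread("pics/s2.png")[150:370,380:680];a=cv2.resize(a,None,fx=2.6,fy=2.6,interpolation=cv2.INTER_CUBIC)
X=[[.5137+d,-.0882,z] for z in(.046,.085) for d in(-.018,0,.018)]
q=((proj(c,X)-[270,144]+.5)*5-[380,150])*2.6
print(q)
for i,p in enumerate(q): cv2.circle(a,tuple(p.astype(int)),4,((0,255,0),(0,0,255))[i//3],-1)
cv2.imwrite("pics/s2z.png",a)
```

```text
[[363.71715005 398.93051841]
 [315.24528895 354.66858332]
 [267.32450863 310.90798259]
 [382.1461581  317.09279786]
 [332.29856804 272.15008544]
 [283.03228524 227.72922226]]
```

View pics/s2z.png

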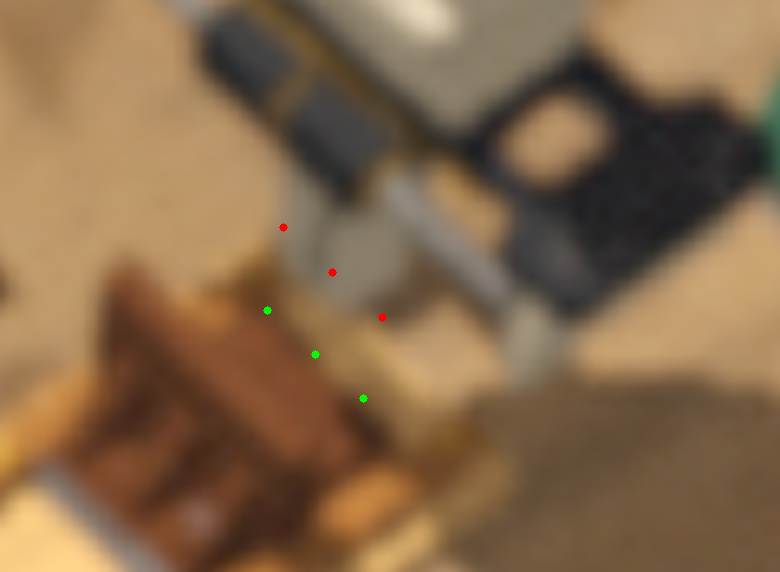

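>>> step_arm --targets '[{"tx":-15,"ty":0,"tz":0,"ax":0,"ay":0,"az":0,"grip":255},{"tx":-20,"ty":0,"tz":0,"ax":0,"ay":0,"az":0,"grip":200},{"tx":-20,"ty":0,"tz":0,"ax":0,"ay":0,"az":0,"grip":140},{"tx":0,"ty":0,"tz":0,"ax":0,"ay":0,"az":0,"grip":140}]'

```text
t: 6.3
tool_pos: [0.5131, -0.092, 0.0594]
orientation: [2.25, 2.191, -0.001]
force: [0.2, 0.1, 0.4]
opening: 0.0203
```

```bash
python3 z.py z7
```

```text
t 6.3 pos [ 0.5131 -0.092   0.0594] yaw 1.544 tilt [ 0.0003 -0.0011] q [-0.28  0.02  1.85 -0.    1.27 -0.25] F [0.24 0.07 0.43] M [-0.04 -0.03 -0.04] open 0.0203
fixture xyz mm [   0.3 -178.5   59.4]
```

View pics/z7.png

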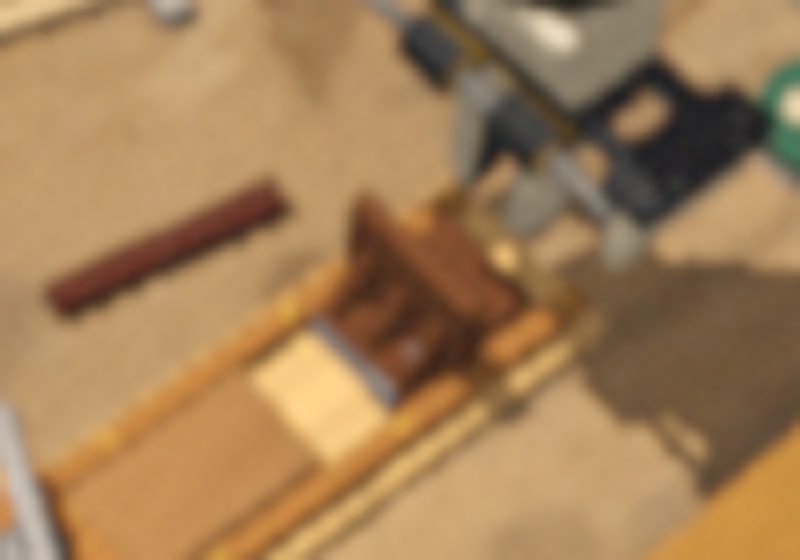

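Run:
```python
from h import *
c=robot.read_camera("side");p=robot.read_state()["tool_pos"]
for z in(.045,.065,.085,.1): print(z,[np.round((proj(c,[p[0]+d,p[1],z])[0]-[310,170]+.5)*8).tolist() for d in(-.028,-.01,.01,.028)])
c=robot.read_camera("top");a=c["frame"];cv2.imwrite("pics/t7.png",cv2.resize(a[180:260,320:440],None,fx=6,fy=6,interpolation=cv2.INTER_CUBIC))
```

```text
0.045 [[532.0, 293.0], [502.0, 266.0], [469.0, 235.0], [440.0, 209.0]]
0.065 [[538.0, 268.0], [508.0, 240.0], [474.0, 210.0], [445.0, 183.0]]
0.085 [[545.0, 242.0], [514.0, 214.0], [480.0, 183.0], [450.0, 156.0]]
0.1 [[549.0, 222.0], [518.0, 194.0], [484.0, 163.0], [453.0, 136.0]]
```

View pics/t7.png

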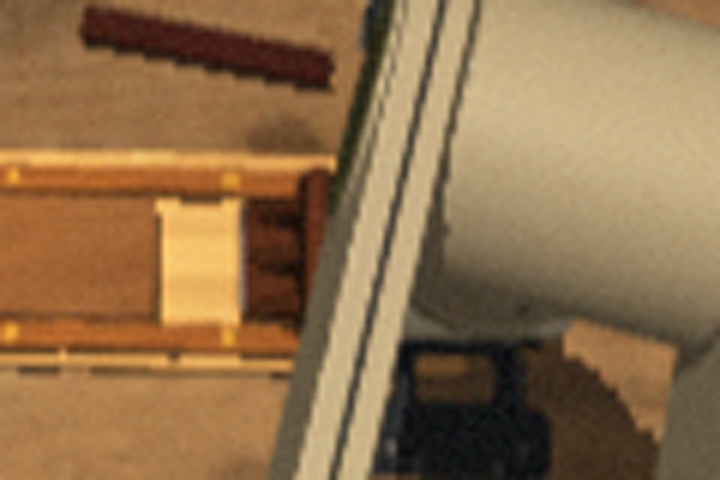

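>>> step_arm --targets '[{"tx":9,"ty":0,"tz":0,"ax":0,"ay":0,"az":0,"grip":255},{"tx":9,"ty":0,"tz":0,"ax":0,"ay":0,"az":0,"grip":255},{"tx":0,"ty":0,"tz":5,"ax":0,"ay":0,"az":0,"grip":255},{"tx":0,"ty":0,"tz":5,"ax":0,"ay":0,"az":0,"grip":255},{"tx":0,"ty":0,"tz":2,"ax":0,"ay":0,"az":0,"grip":255}]'

```text
t: 6.95
tool_pos: [0.5129, -0.0707, 0.0462]
orientation: [-2.246, -2.195, 0.001]
force: [-0.2, 0.2, 1.7]
opening: 0.0022
```

>>> step_arm --targets '[{"tx":0,"ty":0,"tz":2,"ax":0,"ay":0,"az":0,"grip":255},{"tx":0,"ty":0,"tz":2,"ax":0,"ay":0,"az":0,"grip":255}]'

```text
t: 7.15
tool_pos: [0.5135, -0.0713, 0.043]
orientation: [-2.248, -2.194, 0.0]
force: [-0.7, -0.1, -0.3]
opening: 0.0004
```

```bash
python3 z.py z8
```

```text
t 7.15 pos [ 0.5135 -0.0713  0.043 ] yaw 1.547 tilt [-0.0002  0.    ] q [-0.24  0.04  1.87 -0.    1.23 -0.21] F [-0.7  -0.06 -0.27] M [-0.07 -0.08  0.08] open 0.0004
fixture xyz mm [   0.2 -157.7   43. ]
```

View pics/z8.png

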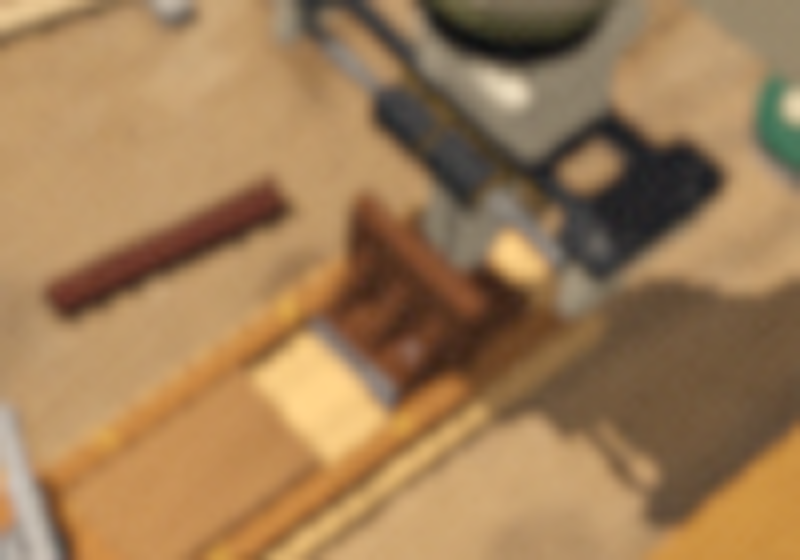

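>>> step_arm --targets '[{"tx":0,"ty":0,"tz":3,"ax":0,"ay":0,"az":0,"grip":255},{"tx":0,"ty":0,"tz":3,"ax":0,"ay":0,"az":0,"grip":255},{"tx":0,"ty":0,"tz":3,"ax":0,"ay":0,"az":0,"grip":255}]'

```text
t: 7.5
tool_pos: [0.5136, -0.0712, 0.034]
orientation: [2.248, 2.194, 0.0]
force: [-0.3, 0.5, 0.9]
opening: 0.0003
```

>>> step_arm --targets '[{"tx":0,"ty":0,"tz":3,"ax":0,"ay":0,"az":0,"grip":255},{"tx":0,"ty":0,"tz":3,"ax":0,"ay":0,"az":0,"grip":255}]'

```text
t: 7.7
tool_pos: [0.5135, -0.0711, 0.028]
orientation: [-2.248, -2.195, 0.0]
force: [1.4, 0.3, 0.6]
opening: 0.0005
```

```bash
python3 z.py z9
```

```text
t 7.7 pos [ 0.5135 -0.0711  0.028 ] yaw 1.547 tilt [-0.0001  0.    ] q [-0.24  0.06  1.88 -0.    1.2  -0.21] F [1.41 0.27 0.56] M [-0.01 -0.11 -0.03] open 0.0005
fixture xyz mm [   0.2 -157.6   28. ]
```

View pics/z9.png

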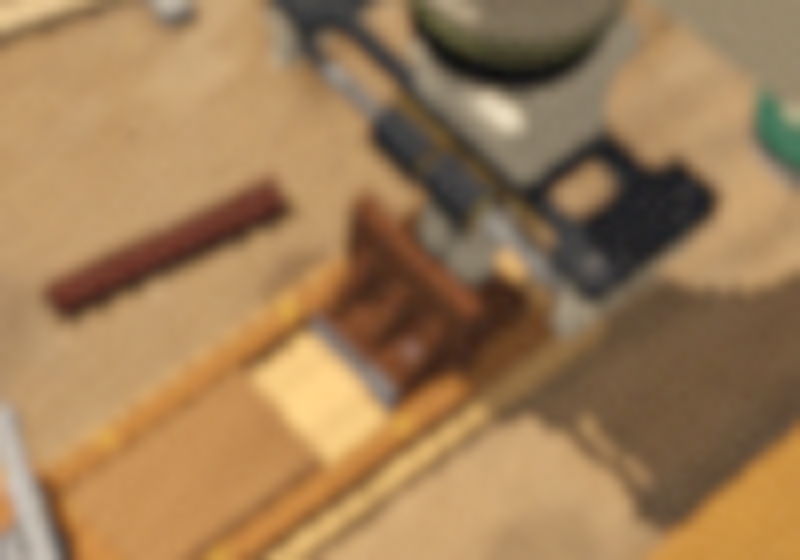

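Run:
```python
from h import *
c=robot.read_camera("side");s,R=st();p=s["tool_pos"]
for z in(.098,.118,.138): print(z,[np.round((proj(c,p+R@[dy,dx,0]+[0,0,z-p[2]])[0]-[310,170]+.5)*8).tolist() for dx in(-.094,.094) for dy in(-.0375,.0375)])
```

```text
t 7.8 pos [ 0.5131 -0.071   0.0276] yaw 1.547 tilt [-0.0009  0.0002] q [-0.24  0.06  1.88 -0.    1.2  -0.21] F [-1.29  0.69 -0.01] M [-0.04 -0.06  0.02] open 0.0004
fixture xyz mm [  -0.2 -157.5   27.6]
0.098 [[696.0, 308.0], [561.0, 411.0], [381.0, 17.0], [248.0, 107.0]]
0.118 [[705.0, 282.0], [567.0, 385.0], [385.0, -12.0], [250.0, 79.0]]
0.138 [[714.0, 254.0], [575.0, 359.0], [389.0, -42.0], [253.0, 50.0]]
```

>>> step_arm --targets '[{"tx":0,"ty":0,"tz":3,"ax":0,"ay":0,"az":0,"grip":255},{"tx":0,"ty":0,"tz":3,"ax":0,"ay":0,"az":0,"grip":255}]'

```text
t: 8.0
tool_pos: [0.5138, -0.0712, 0.0222]
orientation: [2.248, 2.194, 0.0]
force: [0.9, 0.3, 0.3]
opening: 0.0008
```

>>> step_arm --targets '[{"tx":0,"ty":0,"tz":2,"ax":0,"ay":0,"az":0,"grip":255},{"tx":0,"ty":0,"tz":2,"ax":0,"ay":0,"az":0,"grip":255}]'

```text
t: 8.2
tool_pos: [0.5135, -0.0711, 0.018]
orientation: [-2.248, -2.195, 0.0]
force: [0.1, -0.1, 0.4]
opening: 0.0003
```

>>> step_arm --targets '[{"tx":0,"ty":0,"tz":2,"ax":0,"ay":0,"az":0,"grip":255},{"tx":0,"ty":0,"tz":2,"ax":0,"ay":0,"az":0,"grip":255}]'

```text
t: 8.4
tool_pos: [0.5136, -0.0712, 0.0141]
orientation: [2.248, 2.195, 0.0]
force: [0.2, 0.6, -0.0]
opening: 0.0002
```

>>> step_arm --targets '[{"tx":0,"ty":0,"tz":2,"ax":0,"ay":0,"az":0,"grip":255},{"tx":0,"ty":0,"tz":1,"ax":0,"ay":0,"az":0,"grip":255}]'

```text
t: 8.6
tool_pos: [0.5134, -0.0711, 0.011]
orientation: [-2.248, -2.194, 0.0]
force: [0.2, 0.6, 0.4]
opening: 0.0007
```

```bash
python3 z.py z10
```

```text
t 8.6 pos [ 0.5134 -0.0711  0.011 ] yaw 1.547 tilt [-0.0002  0.0001] q [-0.24  0.08  1.89  0.    1.17 -0.21] F [0.16 0.62 0.36] M [-0.06 -0.06  0.06] open 0.0007
fixture xyz mm [ 1.000e-01 -1.575e+02  1.100e+01]
```

View pics/z10.png

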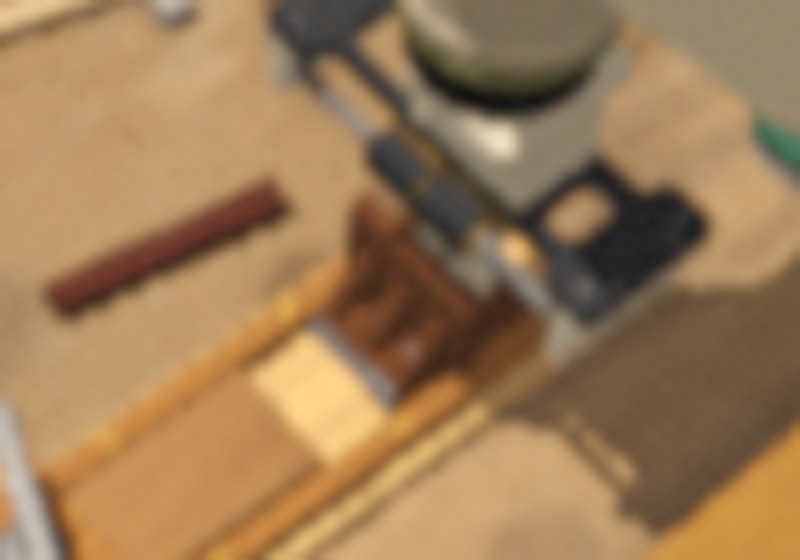

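>>> step_arm --targets '[{"tx":0,"ty":0,"tz":1.5,"ax":0,"ay":0,"az":0,"grip":255},{"tx":0,"ty":0,"tz":1.5,"ax":0,"ay":0,"az":0,"grip":255}]'

```text
t: 8.85
tool_pos: [0.5137, -0.0712, 0.0083]
orientation: [2.248, 2.194, 0.0]
force: [1.0, -0.6, 0.6]
opening: 0.0005
```

>>> step_arm --targets '[{"tx":0,"ty":0,"tz":1.5,"ax":0,"ay":0,"az":0,"grip":255},{"tx":0,"ty":0,"tz":1.5,"ax":0,"ay":0,"az":0,"grip":255}]'

```text
t: 9.05
tool_pos: [0.5137, -0.0712, 0.0067]
orientation: [-2.248, -2.195, 0.0]
force: [-12.7, 1.9, 29.1]
opening: 0.0003
```

>>> step_arm --targets '[{"tx":0,"ty":0,"tz":1.5,"ax":0,"ay":0,"az":0,"grip":255},{"tx":0,"ty":0,"tz":1.5,"ax":0,"ay":0,"az":0,"grip":255}]'

```text
t: 9.25
tool_pos: [0.5138, -0.0714, 0.0065]
orientation: [-2.247, -2.195, 0.002]
force: [-28.2, 3.1, 57.6]
opening: 0.0005
```

>>> step_arm --targets '[{"tx":0,"ty":0,"tz":-9,"ax":0,"ay":0,"az":0,"grip":255},{"tx":0,"ty":0,"tz":-9,"ax":0,"ay":0,"az":0,"grip":255},{"tx":0,"ty":0,"tz":0,"ax":0,"ay":0,"az":0,"grip":255}]'

```text
t: 9.55
tool_pos: [0.5147, -0.0714, 0.0216]
orientation: [2.247, 2.193, 0.002]
force: [0.2, 0.4, 0.6]
opening: 0.0002
```

```bash
python3 z.py z11
```

```text
t 9.55 pos [ 0.5147 -0.0714  0.0216] yaw 1.547 tilt [ 0.0024 -0.0006] q [-0.24  0.07  1.88  0.    1.19 -0.21] F [0.23 0.4  0.64] M [-0.07 -0.1  -0.01] open 0.0002
fixture xyz mm [   1.4 -157.8   21.6]
```

View pics/z11.png

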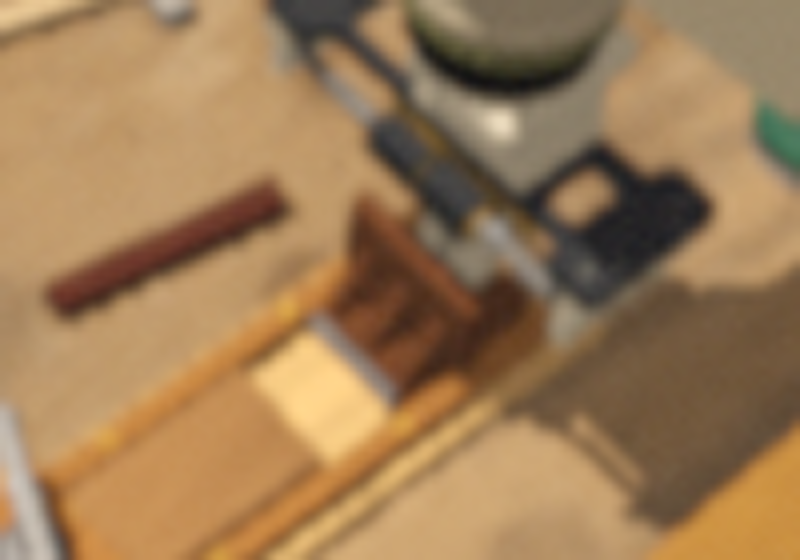

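>>> step_arm --targets '[{"tx":3,"ty":0,"tz":0,"ax":0,"ay":0,"az":0,"grip":255},{"tx":3,"ty":0,"tz":0,"ax":0,"ay":0,"az":0,"grip":255},{"tx":3,"ty":0,"tz":0,"ax":0,"ay":0,"az":0,"grip":255},{"tx":3,"ty":0,"tz":0,"ax":0,"ay":0,"az":0,"grip":255}]'

```text
t: 10.0
tool_pos: [0.5133, -0.0592, 0.0195]
orientation: [-2.248, -2.194, 0.002]
force: [-0.0, -3.3, -3.4]
opening: 0.0005
```

>>> step_arm --targets '[{"tx":2,"ty":0,"tz":0,"ax":0,"ay":0,"az":0,"grip":255},{"tx":2,"ty":0,"tz":0,"ax":0,"ay":0,"az":0,"grip":255},{"tx":2,"ty":0,"tz":0,"ax":0,"ay":0,"az":0,"grip":255}]'

```text
t: 10.3
tool_pos: [0.5136, -0.0531, 0.02]
orientation: [-2.248, -2.194, 0.001]
force: [-1.0, -3.1, -2.2]
opening: 0.0005
```

>>> step_arm --targets '[{"tx":2,"ty":0,"tz":0,"ax":0,"ay":0,"az":0,"grip":255},{"tx":2,"ty":0,"tz":0,"ax":0,"ay":0,"az":0,"grip":255},{"tx":2,"ty":0,"tz":0,"ax":0,"ay":0,"az":0,"grip":255}]'

```text
t: 10.6
tool_pos: [0.514, -0.047, 0.0202]
orientation: [-2.248, -2.194, 0.0]
force: [-1.5, -4.0, -1.8]
opening: 0.0007
```

```bash
python3 z.py z12
```

```text
t 10.6 pos [ 0.514  -0.047   0.0202] yaw 1.547 tilt [-0.0003 -0.    ] q [-0.19  0.06  1.89 -0.    1.19 -0.17] F [-1.5  -3.96 -1.84] M [-0.7   0.18  0.05] open 0.0007
fixture xyz mm [   0.  -133.4   20.2]
```

View pics/z12.png

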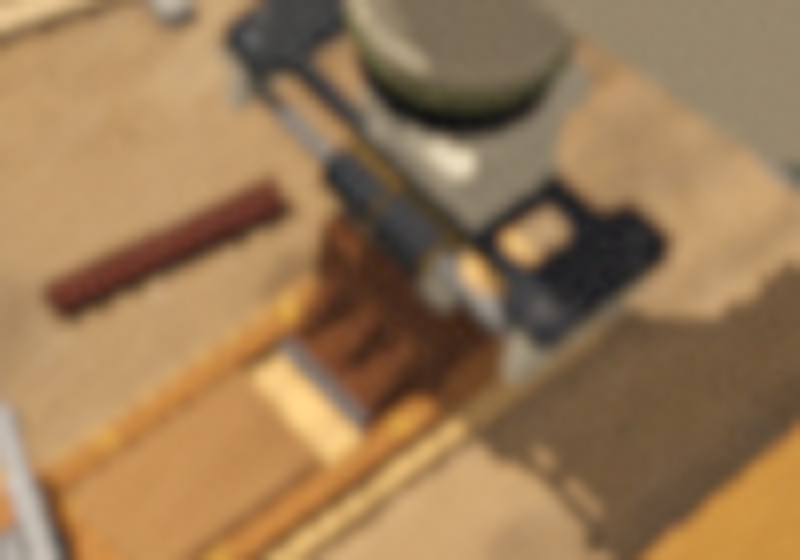

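>>> step_arm --targets '[{"tx":3,"ty":0,"tz":0,"ax":0,"ay":0,"az":0,"grip":255},{"tx":3,"ty":0,"tz":0,"ax":0,"ay":0,"az":0,"grip":255},{"tx":3,"ty":0,"tz":0,"ax":0,"ay":0,"az":0,"grip":255},{"tx":3,"ty":0,"tz":0,"ax":0,"ay":0,"az":0,"grip":255},{"tx":3,"ty":0,"tz":0,"ax":0,"ay":0,"az":0,"grip":255},{"tx":3,"ty":0,"tz":0,"ax":0,"ay":0,"az":0,"grip":255},{"tx":3,"ty":0,"tz":0,"ax":0,"ay":0,"az":0,"grip":255},{"tx":3,"ty":0,"tz":0,"ax":0,"ay":0,"az":0,"grip":255},{"tx":3,"ty":0,"tz":0,"ax":0,"ay":0,"az":0,"grip":255},{"tx":3,"ty":0,"tz":0,"ax":0,"ay":0,"az":0,"grip":255},{"tx":3,"ty":0,"tz":0,"ax":0,"ay":0,"az":0,"grip":255},{"tx":3,"ty":0,"tz":0,"ax":0,"ay":0,"az":0,"grip":255}]'

```text
t: 11.85
tool_pos: [0.5149, -0.0113, 0.0203]
orientation: [2.248, 2.194, -0.001]
force: [-2.9, -7.1, -0.7]
opening: 0.0005
```

```bash
python3 pic.py side s13 330 210;python3 -c "
from h import *
st()"
```

```text
t 11.9 pos [ 0.5149 -0.0108  0.0203] yaw 1.547 tilt [-0.0001 -0.0001] q [-0.12  0.06  1.89 -0.    1.19 -0.1 ] F [-2.91 -3.85  0.25] M [-0.79  0.46  0.04] open 0.0003
fixture xyz mm [  0.1 -97.2  20.3]
```

View pics/s13.png

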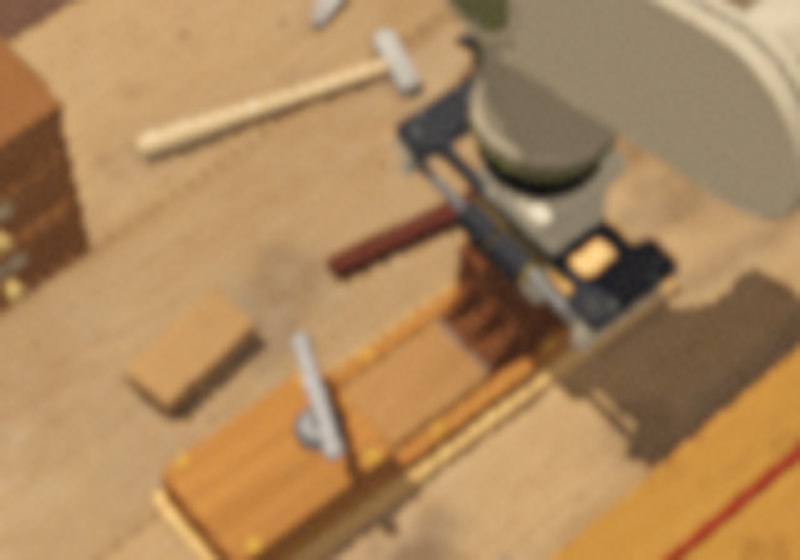

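>>> step_arm --targets '[{"tx":2,"ty":0,"tz":0,"ax":0,"ay":0,"az":0,"grip":255},{"tx":2,"ty":0,"tz":0,"ax":0,"ay":0,"az":0,"grip":255},{"tx":2,"ty":0,"tz":0,"ax":0,"ay":0,"az":0,"grip":255},{"tx":2,"ty":0,"tz":0,"ax":0,"ay":0,"az":0,"grip":255},{"tx":2,"ty":0,"tz":0,"ax":0,"ay":0,"az":0,"grip":255}]'

```text
t: 12.4
tool_pos: [0.5151, -0.0013, 0.0203]
orientation: [2.248, 2.194, -0.001]
force: [-3.9, -5.8, -0.5]
opening: 0.0005
```

>>> step_arm --targets '[{"tx":2,"ty":0,"tz":0,"ax":0,"ay":0,"az":0,"grip":255},{"tx":2,"ty":0,"tz":0,"ax":0,"ay":0,"az":0,"grip":255}]'

```text
t: 12.6
tool_pos: [0.5152, 0.0027, 0.0202]
orientation: [2.248, 2.194, -0.001]
force: [-3.4, -5.7, 0.2]
opening: 0.0005
```

>>> step_arm --targets '[{"tx":2,"ty":0,"tz":0,"ax":0,"ay":0,"az":0,"grip":255},{"tx":2,"ty":0,"tz":0,"ax":0,"ay":0,"az":0,"grip":255}]'

```text
t: 12.8
tool_pos: [0.5153, 0.0067, 0.0203]
orientation: [2.248, 2.195, -0.001]
force: [-3.0, -6.0, 0.9]
opening: 0.0007
```

>>> step_arm --targets '[{"tx":2,"ty":0,"tz":0,"ax":0,"ay":0,"az":0,"grip":255},{"tx":2,"ty":0,"tz":0,"ax":0,"ay":0,"az":0,"grip":255}]'

```text
t: 13.0
tool_pos: [0.5154, 0.0107, 0.0203]
orientation: [2.248, 2.194, -0.001]
force: [-3.4, -4.9, -0.4]
opening: 0.0005
```

>>> step_arm --targets '[{"tx":2,"ty":0,"tz":0,"ax":0,"ay":0,"az":0,"grip":255}]'

```text
t: 13.1
tool_pos: [0.5154, 0.0127, 0.0203]
orientation: [2.248, 2.194, -0.001]
force: [-3.2, -5.7, 0.8]
opening: 0.0007
```

>>> step_arm --targets '[{"tx":2,"ty":0,"tz":0,"ax":0,"ay":0,"az":0,"grip":255},{"tx":2,"ty":0,"tz":0,"ax":0,"ay":0,"az":0,"grip":255}]'

```text
t: 13.3
tool_pos: [0.5155, 0.0167, 0.0202]
orientation: [2.248, 2.195, -0.001]
force: [-2.7, -5.3, 0.6]
opening: 0.0003
```

>>> step_arm --targets '[{"tx":2,"ty":0,"tz":0,"ax":0,"ay":0,"az":0,"grip":255}]'

```text
t: 13.4
tool_pos: [0.5156, 0.0187, 0.0203]
orientation: [2.248, 2.194, -0.001]
force: [-3.0, -4.7, 0.2]
opening: 0.0004
```

>>> step_arm --targets '[{"tx":2,"ty":0,"tz":0,"ax":0,"ay":0,"az":0,"grip":255},{"tx":2,"ty":0,"tz":0,"ax":0,"ay":0,"az":0,"grip":255}]'

```text
t: 13.6
tool_pos: [0.5156, 0.0227, 0.0203]
orientation: [2.248, 2.195, -0.001]
force: [-3.1, -5.6, 0.4]
opening: 0.0006
```

>>> step_arm --targets '[{"tx":2,"ty":0,"tz":0,"ax":0,"ay":0,"az":0,"grip":255}]'

```text
t: 13.7
tool_pos: [0.5157, 0.0247, 0.0203]
orientation: [2.248, 2.194, -0.001]
force: [-3.5, -6.4, -0.2]
opening: 0.0003
```

>>> step_arm --targets '[{"tx":2,"ty":0,"tz":0,"ax":0,"ay":0,"az":0,"grip":255},{"tx":2,"ty":0,"tz":0,"ax":0,"ay":0,"az":0,"grip":255}]'

```text
t: 13.9
tool_pos: [0.5158, 0.0287, 0.0203]
orientation: [2.248, 2.195, -0.001]
force: [-2.8, -5.2, 0.4]
opening: 0.0004
```

>>> step_arm --targets '[{"tx":2,"ty":0,"tz":0,"ax":0,"ay":0,"az":0,"grip":255}]'

```text
t: 14.0
tool_pos: [0.5158, 0.0307, 0.0203]
orientation: [2.248, 2.194, -0.001]
force: [-3.2, -5.0, -0.0]
opening: 0.0004
```

>>> step_arm --targets '[{"tx":2,"ty":0,"tz":0,"ax":0,"ay":0,"az":0,"grip":255},{"tx":2,"ty":0,"tz":0,"ax":0,"ay":0,"az":0,"grip":255}]'

```text
t: 14.2
tool_pos: [0.5159, 0.0342, 0.0203]
orientation: [2.247, 2.194, -0.002]
force: [-3.6, -11.2, -0.0]
opening: 0.0004
```

>>> step_arm --targets '[{"tx":2,"ty":0,"tz":0,"ax":0,"ay":0,"az":0,"grip":255}]'

```text
t: 14.3
tool_pos: [0.5159, 0.0355, 0.0203]
orientation: [2.247, 2.194, -0.003]
force: [-3.9, -14.0, 0.7]
opening: 0.0002
```

>>> step_arm --targets '[{"tx":0,"ty":0,"tz":0,"ax":0,"ay":0,"az":0,"grip":255}]'

```text
t: 14.4
tool_pos: [0.516, 0.0357, 0.0203]
orientation: [2.247, 2.194, -0.003]
force: [-3.7, -10.9, 0.6]
opening: 0.0003
```

>>> step_arm --targets '[{"tx":-3,"ty":0,"tz":0,"ax":0,"ay":0,"az":0,"grip":255},{"tx":-5,"ty":0,"tz":0,"ax":0,"ay":0,"az":0,"grip":255},{"tx":-8,"ty":0,"tz":0,"ax":0,"ay":0,"az":0,"grip":255},{"tx":-4,"ty":0,"tz":0,"ax":0,"ay":0,"az":0,"grip":255},{"tx":0,"ty":0,"tz":-30,"ax":0,"ay":0,"az":0,"grip":255},{"tx":0,"ty":0,"tz":-40,"ax":0,"ay":0,"az":0,"grip":255},{"tx":0,"ty":0,"tz":-50,"ax":0,"ay":0,"az":0,"grip":255},{"tx":0,"ty":0,"tz":-10,"ax":0,"ay":0,"az":0,"grip":100}]'

```text
t: 15.2
tool_pos: [0.5195, 0.0164, 0.1573]
orientation: [2.243, 2.189, 0.011]
force: [1.4, -0.9, 0.7]
opening: 0.0047
```

```bash
python3 pic.py side s14 320 220; python3 pic.py top t14 330 222;python3 -c "
from h import *
to([0,.07,.15])"
```

```text
t 15.3 pos [0.5179 0.0166 0.1533] yaw 1.547 tilt [ 0.0061 -0.0002] q [-0.07 -0.08  1.77  0.    1.44 -0.04] F [-0.38 -0.17 -0.44] M [-0.08 -0.05 -0.01] open 0.0119
fixture xyz mm [  2.4 -69.8 153.3]
world [0.51892882 0.15637865 0.15      ] tool shift mm [139.8  -2.4   3.3]
```

View pics/s14.png

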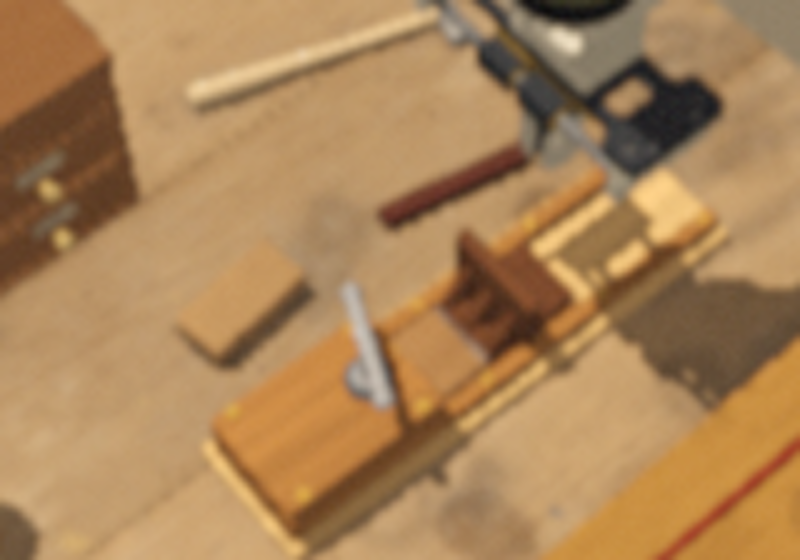

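View pics/t14.png

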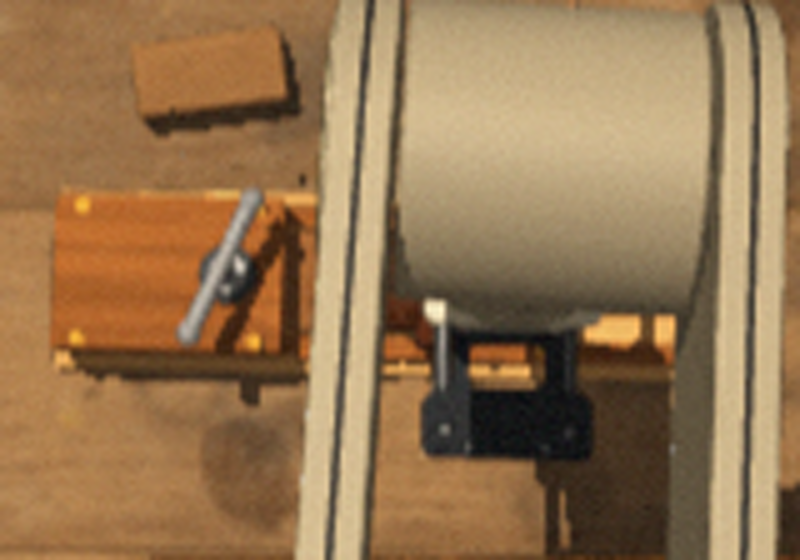

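>>> step_arm --targets '[{"tx":35,"ty":0,"tz":0,"ax":0,"ay":0,"az":0,"grip":60},{"tx":35,"ty":-1,"tz":0,"ax":0,"ay":0,"az":0,"grip":0},{"tx":35,"ty":-1,"tz":0,"ax":0,"ay":0,"az":0,"grip":0},{"tx":35,"ty":0,"tz":0,"ax":0,"ay":0,"az":0,"grip":0},{"tx":0,"ty":0,"tz":0,"ax":0,"ay":0,"az":-0.13,"grip":0},{"tx":0,"ty":0,"tz":0,"ax":0,"ay":0,"az":-0.13,"grip":0},{"tx":0,"ty":0,"tz":0,"ax":0,"ay":0,"az":-0.13,"grip":0},{"tx":0,"ty":0,"tz":0,"ax":0,"ay":0,"az":-0.13,"grip":0},{"tx":0,"ty":0,"tz":0,"ax":0,"ay":0,"az":-0.13,"grip":0},{"tx":0,"ty":0,"tz":0,"ax":0,"ay":0,"az":-0.13,"grip":0},{"tx":0,"ty":0,"tz":0,"ax":0,"ay":0,"az":-0.13,"grip":0},{"tx":0,"ty":0,"tz":0,"ax":0,"ay":0,"az":-0.13,"grip":0},{"tx":0,"ty":0,"tz":0,"ax":0,"ay":0,"az":-0.13,"grip":0},{"tx":0,"ty":0,"tz":0,"ax":0,"ay":0,"az":0,"grip":0}]'

```text
t: 16.7
tool_pos: [0.5157, 0.1565, 0.1477]
orientation: [-0.658, -3.068, 0.002]
force: [0.6, 0.1, -0.0]
opening: 0.0928
```

```bash
python3 pic.py side s15 320 220;python3 -c "
from h import *
to([0,.07,.06],2.72)"
```

```text
t 16.75 pos [0.5159 0.1565 0.148 ] yaw 2.714 tilt [-0.0031 -0.0005] q [ 0.2  -0.01  1.71  0.    1.44 -0.94] F [ 0.8   0.54 -0.06] M [ 0.04 -0.12  0.06] open 0.0933
fixture xyz mm [ -3.1  70.1 148. ]
world [0.51892882 0.15637865 0.06      ] tool shift mm [-3.1  1.3 88. ]
turn [-0.002 -0.003 -0.006]
```

View pics/s15.png

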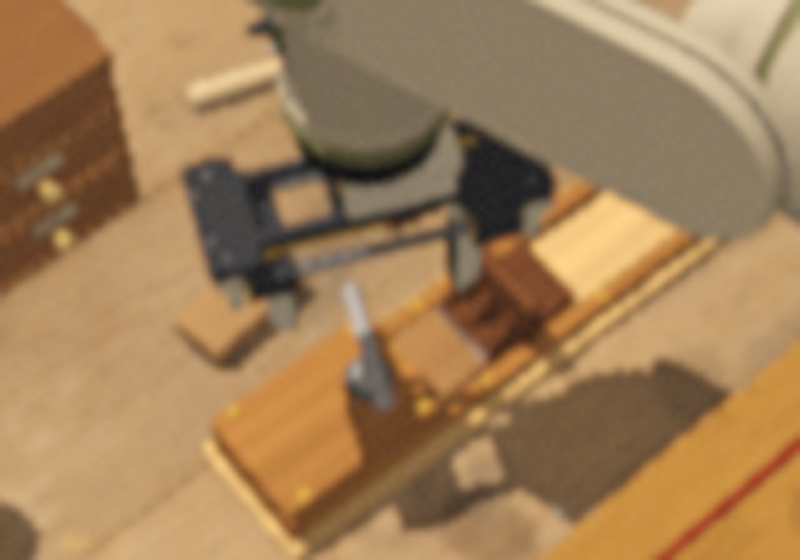

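>>> step_arm --targets '[{"tx":-3,"ty":1,"tz":25,"ax":0,"ay":0,"az":0,"grip":0},{"tx":0,"ty":0,"tz":25,"ax":0,"ay":0,"az":0,"grip":0},{"tx":0,"ty":0,"tz":0,"ax":0,"ay":0,"az":0,"grip":0}]'

```text
t: 17.05
tool_pos: [0.5167, 0.1557, 0.0953]
orientation: [-0.666, -3.062, 0.005]
force: [0.2, 0.2, -0.1]
opening: 0.0927
```

```bash
python3 pic.py side s16 320 220;python3 -c "
from h import *
to([0,.07,.06],2.72)"
```

```text
t 17.1 pos [0.5179 0.156  0.0976] yaw 2.714 tilt [-0.0054 -0.001 ] q [ 0.2   0.04  1.76  0.    1.35 -0.95] F [-0.34 -0.4  -0.84] M [ 0.06 -0.14 -0.04] open 0.093
fixture xyz mm [-1.  69.6 97.6]
world [0.51892882 0.15637865 0.06      ] tool shift mm [-1.   0.9 37.6]
turn [-0.003 -0.005 -0.006]
```

View pics/s16.png

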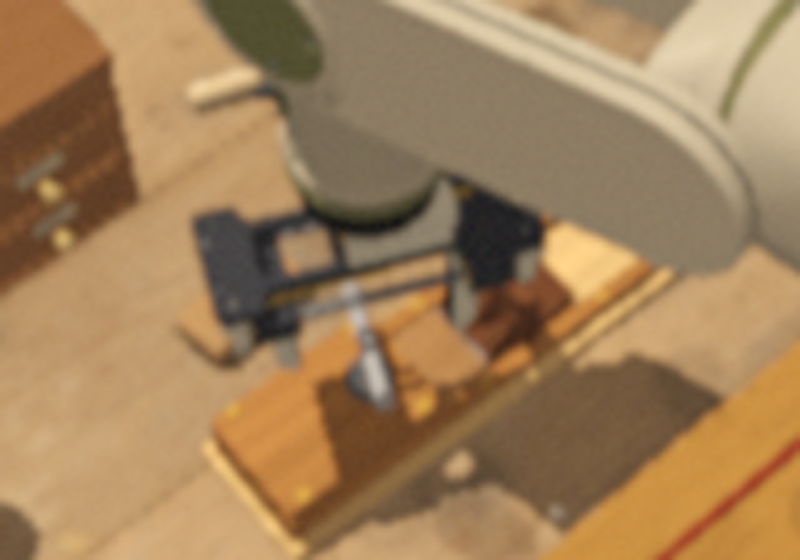

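>>> step_arm --targets '[{"tx":-1,"ty":0.5,"tz":18,"ax":0,"ay":0,"az":0,"grip":0},{"tx":0,"ty":0,"tz":18,"ax":0,"ay":0,"az":0,"grip":0},{"tx":0,"ty":0,"tz":0,"ax":0,"ay":0,"az":0,"grip":0}]'

```text
t: 17.4
tool_pos: [0.52, 0.1563, 0.0629]
orientation: [-0.664, -3.068, 0.002]
force: [-0.6, -0.1, -0.1]
opening: 0.0932
```

```bash
python3 pic.py side s17 320 220;python3 pic.py top t17 310 225;python3 -c "
from h import *
to([0,.07,.06],2.72)"
```

```text
t 17.5 pos [0.5216 0.1567 0.0652] yaw 2.716 tilt [0.0003 0.0001] q [ 0.2   0.08  1.78  0.    1.28 -0.95] F [-0.75  0.01 -0.14] M [ 0.01 -0.17 -0.03] open 0.093
fixture xyz mm [ 2.6 70.3 65.2]
world [0.51892882 0.15637865 0.06      ] tool shift mm [ 2.3 -1.3  5.2]
turn [ 0.     0.    -0.004]
```

View pics/s17.png

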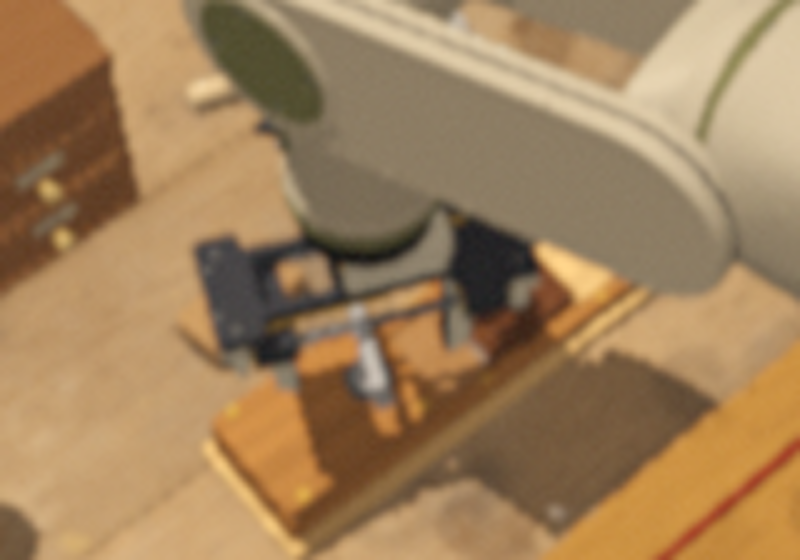

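View pics/t17.png

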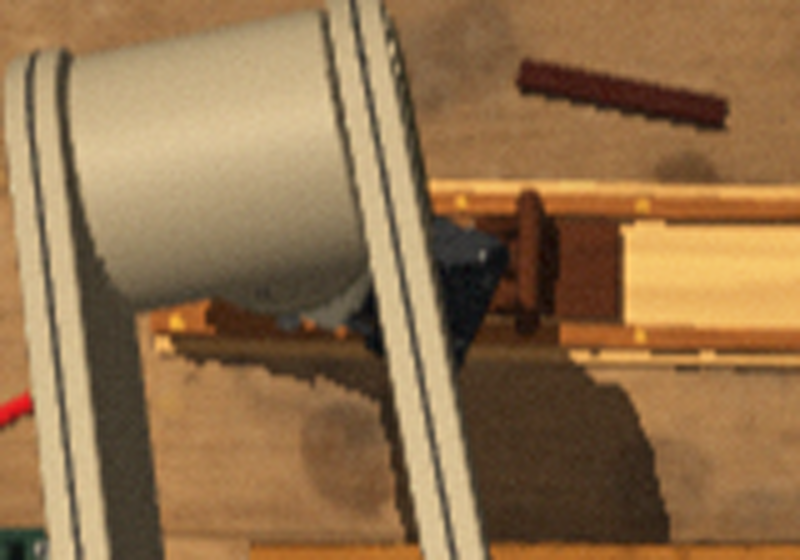

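>>> step_arm --targets '[{"tx":2,"ty":-1,"tz":4,"ax":0,"ay":0,"az":0,"grip":120},{"tx":0,"ty":0,"tz":0,"ax":0,"ay":0,"az":0,"grip":180},{"tx":0,"ty":0,"tz":0,"ax":0,"ay":0,"az":0,"grip":255},{"tx":0,"ty":0,"tz":0,"ax":0,"ay":0,"az":0,"grip":255},{"tx":0,"ty":0,"tz":0,"ax":0,"ay":0,"az":0,"grip":255}]' --squeeze 6

```text
t: 18.0
tool_pos: [0.5192, 0.1565, 0.0606]
orientation: [0.662, 3.071, 0.0]
force: [1.3, 0.7, -0.0]
opening: 0.0578
```

```bash
python3 -c "
from h import *
to([0,.07,.06],2.72)"
```

```text
t 18.0 pos [0.5192 0.1565 0.0606] yaw 2.717 tilt [0.0005 0.0001] q [ 0.2   0.08  1.79  0.    1.27 -0.95] F [ 1.31  0.68 -0.02] M [ 0.02 -0.16 -0.03] open 0.0578
fixture xyz mm [ 0.3 70.2 60.6]
world [0.51892882 0.15637865 0.06      ] tool shift mm [ 0.2 -0.3  0.6]
turn [ 0.     0.    -0.003]
```

Fingers are still closing.

>>> step_arm --targets '[{"tx":0,"ty":0,"tz":0,"ax":0,"ay":0,"az":0,"grip":255},{"tx":0,"ty":0,"tz":0,"ax":0,"ay":0,"az":0,"grip":255},{"tx":0,"ty":0,"tz":0,"ax":0,"ay":0,"az":0,"grip":255},{"tx":0,"ty":0,"tz":0,"ax":0,"ay":0,"az":0,"grip":255},{"tx":0,"ty":0,"tz":0,"ax":0,"ay":0,"az":0,"grip":255},{"tx":0,"ty":0,"tz":0,"ax":0,"ay":0,"az":0,"grip":255}]'

```text
t: 18.6
tool_pos: [0.5194, 0.1572, 0.0603]
orientation: [0.662, 3.07, 0.002]
force: [5.1, 10.7, -7.3]
opening: 0.0105
```

```bash
python3 -c "
from h import *
to([0,.07,.06],2.72)"
```

```text
t 18.6 pos [0.5194 0.1572 0.0603] yaw 2.717 tilt [0.0008 0.0013] q [ 0.2   0.08  1.79  0.    1.27 -0.95] F [ 5.15 10.74 -7.27] M [ 1.83 -1.    0.02] open 0.0105
fixture xyz mm [ 0.4 70.8 60.3]
world [0.51892882 0.15637865 0.06      ] tool shift mm [ 0.1 -0.9  0.3]
turn [ 0.002  0.    -0.003]
```

>>> step_arm --targets '[{"tx":0,"ty":1,"tz":0,"ax":0,"ay":0,"az":0,"grip":255},{"tx":0,"ty":0,"tz":0,"ax":0,"ay":0,"az":0,"grip":255}]'

```text
t: 18.8
tool_pos: [0.5196, 0.1577, 0.0603]
orientation: [0.662, 3.071, 0.001]
force: [2.0, 1.6, -1.1]
opening: 0.0093
```

```bash
python3 z.py z18;python3 pic.py side s18 320 220
```

```text
t 18.8 pos [0.5196 0.1577 0.0603] yaw 2.717 tilt [0.0002 0.0003] q [ 0.2   0.08  1.79  0.    1.27 -0.95] F [ 1.96  1.61 -1.11] M [ 0.4  -0.29 -0.01] open 0.0093
fixture xyz mm [ 0.6 71.3 60.3]
```

View pics/s18.png

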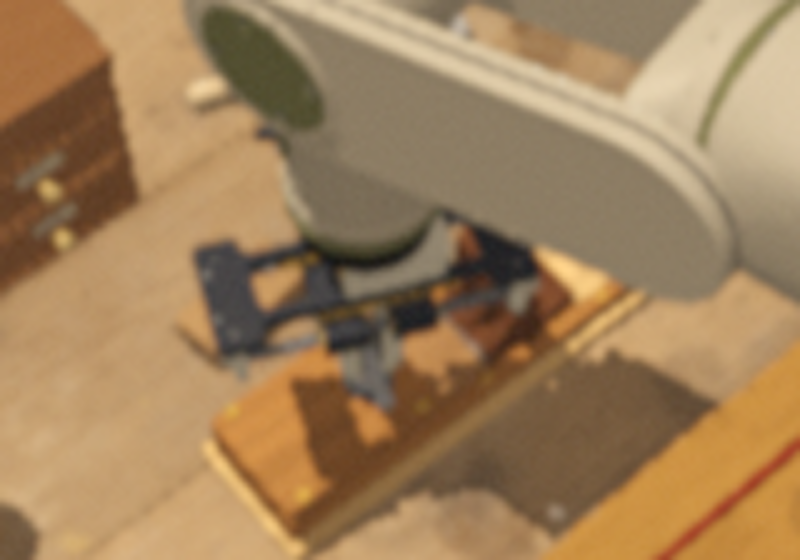

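>>> step_arm --targets '[{"tx":0,"ty":0,"tz":0,"ax":0,"ay":0,"az":0,"grip":255},{"tx":0,"ty":0,"tz":0,"ax":0,"ay":0,"az":0,"grip":255},{"tx":0,"ty":0,"tz":0,"ax":0,"ay":0,"az":0.05,"grip":255},{"tx":0,"ty":0,"tz":0,"ax":0,"ay":0,"az":0.1,"grip":255},{"tx":0,"ty":0,"tz":0,"ax":0,"ay":0,"az":0.1,"grip":255}]' --squeeze 60

```text
t: 19.4
tool_pos: [0.5199, 0.1582, 0.0603]
orientation: [1.045, 2.962, 0.003]
force: [4.4, 7.4, -4.6]
opening: 0.0094
```

```bash
python3 -c "
from h import *
st()"
```

```text
t 19.4 pos [0.5199 0.1582 0.0603] yaw 2.463 tilt [0.0012 0.0013] q [ 0.2   0.08  1.79  0.    1.27 -0.69] F [ 4.43  7.41 -4.57] M [ 1.24 -0.91  0.31] open 0.0094
fixture xyz mm [ 1.  71.8 60.3]
```

>>> step_arm --targets '[{"tx":0,"ty":0.7,"tz":0,"ax":0,"ay":0,"az":0.1,"grip":255},{"tx":0,"ty":0,"tz":0,"ax":0,"ay":0,"az":0.1,"grip":255}]'

```text
t: 19.6
tool_pos: [0.5203, 0.1585, 0.0603]
orientation: [1.336, 2.843, 0.002]
force: [3.6, 5.5, -3.7]
opening: 0.009
```

```bash
python3 -c "
from h import *
st()"
```

```text
t 19.6 pos [0.5203 0.1585 0.0603] yaw 2.263 tilt [0.0009 0.0009] q [ 0.2   0.08  1.79  0.    1.27 -0.49] F [ 3.57  5.53 -3.71] M [ 0.98 -0.88  0.25] open 0.009
fixture xyz mm [ 1.3 72.2 60.3]
```

>>> step_arm --targets '[{"tx":0,"ty":0.5,"tz":0,"ax":0,"ay":0,"az":0.1,"grip":255},{"tx":0,"ty":0,"tz":0,"ax":0,"ay":0,"az":0.08,"grip":255}]'

```text
t: 19.8
tool_pos: [0.5207, 0.1588, 0.0603]
orientation: [1.586, 2.712, 0.002]
force: [3.1, 5.3, -3.7]
opening: 0.009
```

```bash
python3 -c "
from h import *
st()"
```

```text
t 19.8 pos [0.5207 0.1588 0.0603] yaw 2.083 tilt [0.0009 0.0009] q [ 0.2   0.08  1.79  0.    1.27 -0.31] F [ 3.06  5.34 -3.68] M [ 0.9  -0.78  0.28] open 0.009
fixture xyz mm [ 1.7 72.5 60.3]
```

>>> step_arm --targets '[{"tx":0,"ty":0,"tz":0,"ax":0,"ay":0,"az":0.08,"grip":255}]'

```text
t: 19.9
tool_pos: [0.5209, 0.1589, 0.0603]
orientation: [1.692, 2.646, 0.003]
force: [4.7, 6.0, -5.3]
opening: 0.009
```

```bash
python3 -c "
from h import *
st()"
```

```text
t 19.9 pos [0.5209 0.1589 0.0603] yaw 2.004 tilt [0.0014 0.0011] q [ 0.2   0.08  1.79  0.    1.27 -0.23] F [ 4.69  6.02 -5.27] M [ 1.   -1.02  0.36] open 0.009
fixture xyz mm [ 1.9 72.6 60.3]
```

>>> step_arm --targets '[{"tx":0,"ty":0,"tz":0,"ax":0,"ay":0,"az":0.08,"grip":255}]'

```text
t: 20.0
tool_pos: [0.521, 0.159, 0.0603]
orientation: [1.796, 2.577, 0.003]
force: [6.8, 5.5, -5.9]
opening: 0.009
```

```bash
python3 -c "
from h import *
st()"
```

```text
t 20.0 pos [0.521  0.159  0.0603] yaw 1.924 tilt [0.0017 0.0012] q [ 0.2   0.08  1.79  0.    1.27 -0.15] F [ 6.83  5.48 -5.88] M [ 1.02 -1.19  0.44] open 0.009
fixture xyz mm [ 2.  72.7 60.3]
```

>>> step_arm --targets '[{"tx":0,"ty":0,"tz":0,"ax":0,"ay":0,"az":0.08,"grip":255}]'

```text
t: 20.1
tool_pos: [0.5212, 0.1591, 0.0603]
orientation: [1.897, 2.503, 0.004]
force: [7.0, 7.4, -6.6]
opening: 0.0089
```

```bash
python3 -c "
from h import *
st()"
```

```text
t 20.1 pos [0.5212 0.1591 0.0603] yaw 1.844 tilt [0.0022 0.0013] q [ 0.2   0.08  1.79  0.    1.27 -0.07] F [ 7.03  7.43 -6.65] M [ 1.12 -1.36  0.54] open 0.0089
fixture xyz mm [ 2.2 72.7 60.3]
```

>>> step_arm --targets '[{"tx":0,"ty":0,"tz":0,"ax":0,"ay":0,"az":0.06,"grip":255},{"tx":0,"ty":0,"tz":0,"ax":0,"ay":0,"az":0,"grip":255}]'

```text
t: 20.3
tool_pos: [0.5214, 0.1591, 0.0603]
orientation: [1.97, 2.446, 0.004]
force: [7.2, 6.3, -6.2]
opening: 0.0092
```

```bash
python3 pic.py side s19 320 220; python3 -c "
from h import *
st()"
```

```text
t 20.35 pos [0.5214 0.1591 0.0603] yaw 1.787 tilt [0.0025 0.0014] q [ 0.2   0.08  1.79  0.    1.27 -0.01] F [ 7.89  7.61 -6.87] M [ 1.14 -1.37  0.41] open 0.0092
fixture xyz mm [ 2.4 72.8 60.3]
```

View pics/s19.png

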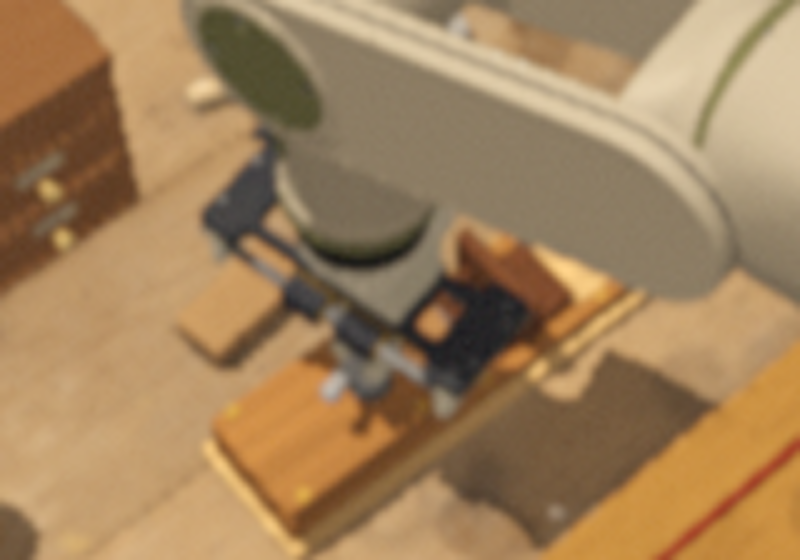

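>>> step_arm --targets '[{"tx":0,"ty":0,"tz":0,"ax":0,"ay":0,"az":0.05,"grip":255}]'

```text
t: 20.45
tool_pos: [0.5215, 0.1591, 0.0603]
orientation: [2.028, 2.398, 0.004]
force: [7.8, 6.7, -7.4]
opening: 0.0091
```

```bash
python3 -c "
from h import *
st()"
```

```text
t 20.45 pos [0.5215 0.1591 0.0603] yaw 1.737 tilt [0.0027 0.0014] q [0.2  0.08 1.79 0.   1.27 0.03] F [ 7.76  6.69 -7.37] M [ 1.15 -1.56  0.59] open 0.0091
fixture xyz mm [ 2.5 72.8 60.3]
```

>>> step_arm --targets '[{"tx":0,"ty":0,"tz":0,"ax":0,"ay":0,"az":0,"grip":230},{"tx":0,"ty":0,"tz":0,"ax":0,"ay":0,"az":0,"grip":150},{"tx":0,"ty":0,"tz":0,"ax":0,"ay":0,"az":0,"grip":100},{"tx":0,"ty":0,"tz":0,"ax":0,"ay":0,"az":0,"grip":100}]'

```text
t: 20.85
tool_pos: [0.5199, 0.1579, 0.0602]
orientation: [-2.03, -2.398, 0.001]
force: [0.7, 0.1, 0.1]
opening: 0.0283
```

```bash
python3 -c "
from h import *
st()"
```

```text
t 20.85 pos [0.5199 0.1579 0.0602] yaw 1.737 tilt [-0.0007 -0.0006] q [ 0.2   0.08  1.79 -0.    1.27  0.03] F [0.66 0.1  0.11] M [-0.08 -0.08 -0.03] open 0.0283
fixture xyz mm [ 1.  71.5 60.2]
```

Clear of the bar; lift and move back out of the view.

>>> step_arm --targets '[{"tx":0,"ty":0,"tz":0,"ax":0,"ay":0,"az":0,"grip":100},{"tx":0,"ty":0,"tz":-20,"ax":0,"ay":0,"az":0,"grip":100},{"tx":0,"ty":0,"tz":-40,"ax":0,"ay":0,"az":0,"grip":100},{"tx":0,"ty":0,"tz":-40,"ax":0,"ay":0,"az":0,"grip":100},{"tx":0,"ty":0,"tz":-30,"ax":0,"ay":0,"az":0,"grip":100},{"tx":-40,"ty":0,"tz":0,"ax":0,"ay":0,"az":0,"grip":100},{"tx":-40,"ty":0,"tz":0,"ax":0,"ay":0,"az":0,"grip":100},{"tx":-40,"ty":0,"tz":0,"ax":0,"ay":0,"az":0,"grip":100},{"tx":-40,"ty":0,"tz":0,"ax":0,"ay":0,"az":0,"grip":100},{"tx":-40,"ty":0,"tz":0,"ax":0,"ay":0,"az":0,"grip":100},{"tx":-40,"ty":0,"tz":0,"ax":0,"ay":0,"az":0,"grip":100},{"tx":0,"ty":0,"tz":0,"ax":0,"ay":0,"az":0,"grip":100}]'

```text
t: 22.05
tool_pos: [0.5599, -0.0831, 0.19]
orientation: [2.035, 2.393, -0.002]
force: [0.8, 0.6, 0.1]
opening: 0.0565
```

```bash
python3 pic.py side s20 320 220; python3 pic.py top t20 325 222;python3 -c "
from h import *
st()"
```

```text
t 22.15 pos [ 0.5596 -0.0793  0.19  ] yaw 1.734 tilt [-0.0007  0.0004] q [-0.23  0.04  1.59  0.    1.51 -0.4 ] F [-0.44  0.12 -0.63] M [-0.03 -0.08  0.01] open 0.0565
fixture xyz mm [  46.5 -164.6  190. ]
```

View pics/s20.png

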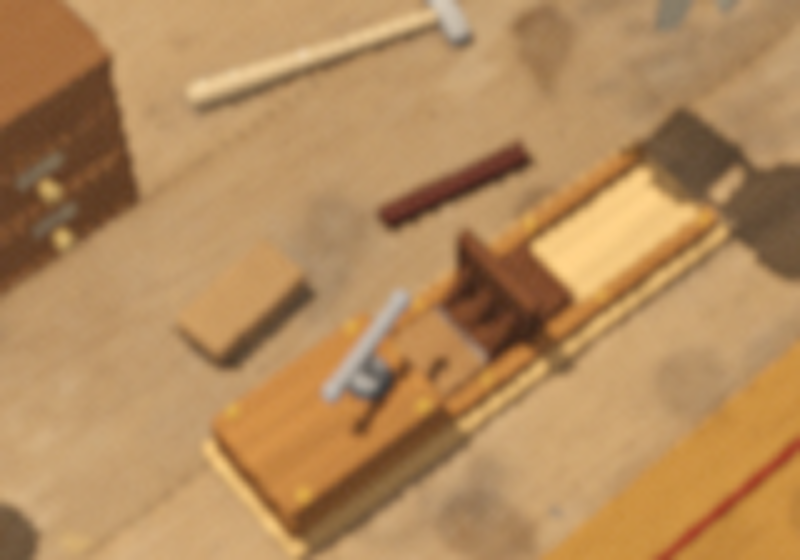

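View pics/t20.png

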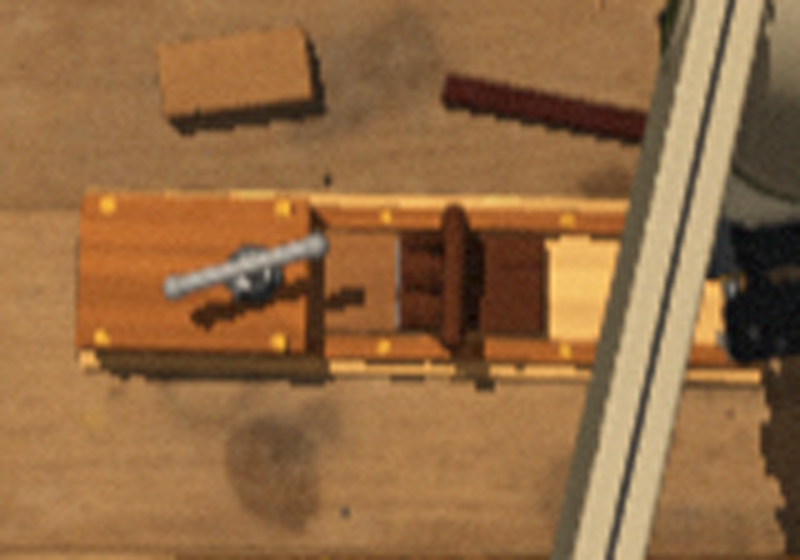

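```bash
python3 -c "
from h import *
print(robot.close_job())"
```

```text
the job is handed in; nothing more can be done
None
```

The board is pushed home against the sprung stop and the T-handle is clamped on it. The job was handed in at about 22 s of the 67 s allowed, with the gripper clear of everything; no verdict was reported.

- **Slide and stop:** Moving the slide and board took about 5.5 N. At the stop the push rose to a peak of 14.0 N and settled near 11 N, which puts the plunger in by roughly 5 mm. I backed off straight after. In the later pictures the slide has not moved; the stop itself is hidden, so the 2 mm it should still hold is inferred, not seen.
- **Clamp:** I turned the handle clockwise from about 0.4 rad to about 1.38 rad. Torque was about 0.28 N m while free, began to rise near 1.03 rad, and reached about 0.59 N m at the end. After release the last pictures show the bar at about 1.25 rad, so it sprang back about 0.1 rad as expected. The pad force was not measured.
- **Bystanders:** In the last pictures the sanding block and rosewood bar look undisturbed. The jar and the tin lay outside them, so I did not check those.

Two things went against expectation:

- **Fingertip height:** The real fingertips stood about 38 mm higher than the reported tool position implies. My first push therefore passed over the slide's grip without touching it. I found the offset by touching down and used it for the rest of the job.
- **Touch-down force:** I pressed too hard when touching down. About 58 N vertical, 64 N in all, went into the slide's carriage before I lifted. The pictures suggest the fingertips made contact, not the gripper's body, and nothing visibly moved. If it was the body, it would have exceeded the 40 N limit.

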